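# Rebuild the three-level basket by the shoe rack

### The job

Put the button box away: lay it flat, lid up, in the open middle basket of the white tier stand, then swing that basket's two grey folding arms up and inwards over the basket, one and then the other, until each snaps fully down into its red clips. Then lift the loose top basket by its grey carry grip, keep it level, and set it squarely across the two arms so that the grooves under it sit over them. Drop neither of them, let go of everything at the end, and leave the vase, the cream jar and the key stand where they are.

Things in the scene. Friction and masses are not known exactly. Their poses are not given: they have to be found in the camera images.
- middle_floor (a point): Centre of the middle basket's inner floor, 84 mm above the shelf board. The white stand of two lattice baskets is fixed on the red shelf (board top at height 0.016 m). Axes: z up, y along the stand's long side, x across it. The basket is open on top, inside 110 x 160 mm (x, y) at the floor, 126 x 176 mm at the rim, which is 58 mm above this point.
- stack_point (a point): Point on the stand, axes as middle_floor, 60 mm above it: when the top basket is stacked on the two seated arms, the centre of the top basket's underside (lowest faces of its ribs) lies here and its long side runs along this y axis, either way round.
- left_hinge (a point): Middle of the hinge line of the left folding arm, at the +y end of the middle basket, fixed on the stand (axes as middle_floor), 63 mm above middle_floor and 90 mm from it along y. The hinge line runs along the stand's x.
- right_hinge (a point): The same for the right arm, at the -y end.
- left_bar (a point): Middle of the crossbar of the left arm, moving with it. The arm is a grey U of 10 mm round bar: crossbar 126 mm long along the stand's x, joined to the hinge by two 42 mm legs at x = -63 and +63 mm. The crossbar swings on a circle of 42 mm radius round the hinge line.
- right_bar (a point): Middle of the crossbar of the right arm, the same size.
- left_arm (a joint): Left arm's angle, rad: 0 level, pointing out from the basket; grows as it swings up and in; 1.57 upright; 3.14 (stop) level across the basket, seated under the sprung red clip noses, crossbar 42 mm inwards of the hinge. Hinge friction (0.03 N m) holds it where left. From about 2.8 the legs meet the noses: about 4 N down on the crossbar snaps them past, and the arm stays down.
- right_arm (a joint): The same for the right arm, mirrored: 0 outwards, 3.14 seated.
- carry_grip (a point): Centre of the grey carry grip in the middle of the loose top basket, 100 mm above the basket's underside: a flat-sided bar 106 mm long (basket's x), 14 mm thick (basket's y), 24 mm high, over a partition 5 mm thick; the slot under it is 25 mm high. Axes: the basket's, z up, y along its long side.
- box_centre (a point): Centre of the clip-lid box of spare buttons (blue lid, clear body, 0.16 kg): 60 x 90 x 36 mm (its x, y, z), z up through the lid. It is closed and stays closed.
- top_basket: Loose white top basket, 130 x 180 mm at the rim (x, y), rim 70 mm high, 0.34 to 0.55 kg with its things; origin at the centre of its underside, axes as carry_grip. Under it are two grooves along x, 20 mm wide and 8 mm deep, centred 48 mm either side of the middle, that drop over the seated crossbars.
- button_box: The button box as a whole; origin at the centre of its underside, axes as box_centre.
- vase: Blue ceramic vase, 72 mm in diameter, 116 mm high; origin under its foot. Leave alone.
- key_stand: Steel keyring hook on a round 84 mm foot, 138 mm high; origin under the foot. Leave alone.
- cream_jar: Amber jar of shoe cream, 56 mm in diameter, 58 mm high; origin under its base. Leave alone.
Not all that is in view belongs to the job. There is more than one size of the button_box; the job needs the smaller.

How it is judged:
By the outcome, as a careful person would: the job done as asked, in the order asked, and still so for the second after the job is handed in, with the robot touching nothing.
It also fails if it takes over 72 s, if anything falls off the work surface, if the arm or the gripper's body presses on something with over 40 N, if the wrist force passes 120 N, or if a joint passes its speed limit or range.

### The arm

A 6-joint arm with a two-finger parallel gripper is mounted at the origin on the work surface. World frame = base frame: x ahead of the robot, y to its left, z up, the work surface at z = 0. Lengths are in mm, angles in rad, forces in N, time in s.
With the tool pointing down it reaches from about 400 to 925 mm from the base axis. Payload 12.5 kg.
Tool frame: the origin (TCP) lies midway between the tips of the shut fingers; the grasp point (between the pads) lies 19 mm behind it; y points along the fingers, x is the direction in which the jaws open and shut, and the axes are right-handed (so a half turn about y gives the same grasp; the last joint's range is limited). The gripper opens to 95 mm and grips with 3 to 60 N. Pads are 20 mm wide; open, the fingers measure 119 mm over their backs; the gripper's body (75 mm by 180 mm) begins 59 mm behind the grasp point.
Start: joints at [1.167, 0.491, 1.559, -0, 1.092, -0.106], TCP at [183.369, 597.514, 214.661] pointing down, gripper open.
Joint ranges: [-3.1, 3.1], [-0.84, 2.19], [0.05, 2.79], [-1.13, 4.28], [0.06, 2.93], [-2.69, 2.69]. Speed limits (rad/s): [2.22, 2.22, 2.79, 3.14, 3.14, 3.14].

### API

Orientations are given as [roll, pitch, yaw] about the fixed x, y, z axes, in that order (R = Rz(yaw) Ry(pitch) Rx(roll)).
In Python, from cell import env, vision, job gives the robot as it stands.
- The arm moves only by the shell command python3 -m crank 'ROWS' [OPENING]. ROWS is JSON, a list of rows, each a list of 6 numbers: the shift along the tool's x, y, z in mm, then the turn, a rotation vector about the tool's x, y, z in degrees. In form: [[x, y, z, rx, ry, rz], ...]. A call has 1 to 5 rows; each row is the pose to reach, as a shift and turn from the pose measured when the call began, along the tool's axes at that moment; what a row does not reach only later rows make up. A row lasts 1/10 s, in which the tool goes at most 50 mm and 8.59 degrees, less where a joint would pass 70% of its speed; a pose out of reach is approached as far as the arm can. A call with a gripper value outside its range is refused whole. OPENING is the opening, from 0 (shut) to 1 (fully open), set as the call begins (- or left out, the last holds). The fingers move at their own pace and stop on an object; the grip force is fixed at half the most. Time passes only in rows, so rows that repeat a pose let the fingers close. It gives the time, the measured TCP pose, the force and the opening at its end, in the units of the state.
- env.state(): the state, without advancing time (a new reading comes with each control period).
- vision.read_camera(name): name is "scene" or "top" or "wrist"; returns (picture, depth): 400x640x3 uint8, blue, green, red; 400x640 float32, mm along the optical axis (not along the pixel's ray), 0 where there is no reading.
- vision.calibration(name): a dict with "vertical_fov" (degrees; the focal length in pixels is half the picture's height over the tangent of half this angle, whatever the lens; pixels are square), "cx", "cy" (the principal point, pixels), "pose" (4x4, takes a point from camera to world coordinates). Camera axes: x right, y down, z forward; pixel columns grow to the right and rows downward; lengths in mm; the calibration is good to about 2 mm. A picture is of the moment at which its call begins: read the wrist's pose just before it. calibration takes no time and is no camera call; for the wrist camera it gives the pose at the moment of the call.
- job.job_done(): hands the job in, once; it reports no verdict.
The state is a dict: "t": time; "joints": joint angles; "qvel": joint speeds; "tau": joint torques, N m; "eef_pos": TCP position; "tcp_rot": TCP orientation; "ft_force": force on the tool from outside, world axes, zero at the start; "moment": the same for the moment, N m; "opening": opening from 0.0 (shut) to 1.0 (fully open).
Only numpy, scipy, OpenCV 4.12 (cv2) and the standard library are available. Lean on these libraries where they do the work, as an engineer would, in place of code of your own. Each camera call takes 0.05 s, during which the arm holds its last target.

## Working session

There is one attempt and no reset: what is moved stays moved. The work goes in short steps, Python scripts to look and compute and a shell command to move; the robot and the scene stay as the last step left them, time stands still between calls to the robot, and variables do not carry over. Pictures are saved under pics/ and viewed, and the job is handed in when it is done.

```bash
ls; mkdir -p pics
python3 - <<'E'
from cell import env,vision
import cv2,numpy as np
print(env.state())
for n in ["scene","top"]:
    p,d=vision.read_camera(n); c=vision.calibration(n); print(n,c)
    cv2.imwrite(f"pics/{n}0.png",p); np.save(f"pics/{n}0.npy",d)
print(env.state()['t'])
E
```

```text
pics
{'t': 0.0, 'joints': array([ 1.16738710e+00,  4.91537878e-01,  1.55942395e+00,  1.18720610e-05,
        1.09170134e+00, -1.05605487e-01]), 'qvel': array([ 1.04451584e-03,  2.37312396e-03,  8.46768539e-05,  2.35960783e-03,
        6.54967059e-04, -3.61941843e-04]), 'tau': array([-1.75575573e-03, -6.12655735e+01, -2.58175617e+01,  6.91220351e-02,
        4.82978951e-02, -8.04868773e-05]), 'eef_pos': array([183.27562458, 597.28163402, 214.08400042]), 'tcp_rot': array([-1.57067301e+00,  1.06343525e-03,  1.27298718e+00]), 'ft_force': array([ 0.22240183, -0.13130069, -0.09847014]), 'moment': array([ 0.03105957, -0.03302947, -0.03636147]), 'opening': 1.0027199321541986}
scene {'vertical_fov': 46.080749536292494, 'cx': 310.5022259056614, 'cy': 192.55916116646222, 'pose': array([[ 8.60921347e-01,  3.59760252e-01, -3.59704039e-01,
         8.98660151e+02],
       [ 5.08670929e-01, -5.97242843e-01,  6.20124884e-01,
        -6.86735497e+02],
       [ 8.26562158e-03, -7.16849738e-01, -6.97178695e-01,
         8.84873142e+02],
       [ 0.00000000e+00,  0.00000000e+00,  0.00000000e+00,
         1.00000000e+00]])}
top {'vertical_fov': 53.963524263254676, 'cx': 323.8329628782884, 'cy': 198.83705046967958, 'pose': array([[-1.51020404e-03, -9.93557468e-01,  1.13319360e-01,
         4.00639778e+02],
       [-9.99261334e-01,  5.85076393e-03,  3.79809918e-02,
        -1.16134251e+01],
       [-3.83993028e-02, -1.13178296e-01, -9.92832396e-01,
         9.33478988e+02],
       [ 0.00000000e+00,  0.00000000e+00,  0.00000000e+00,
         1.00000000e+00]])}
0.1
```

View pics/scene0.png

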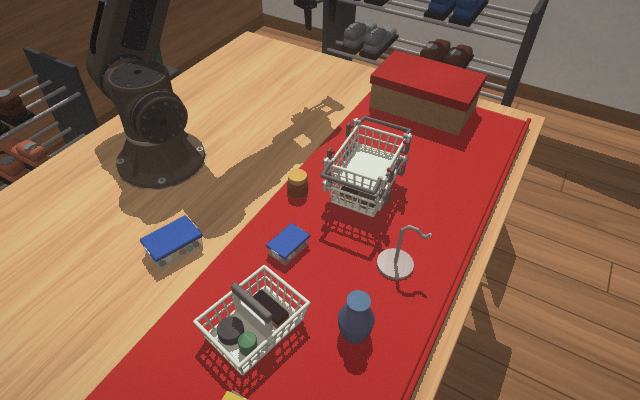

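View pics/top0.png

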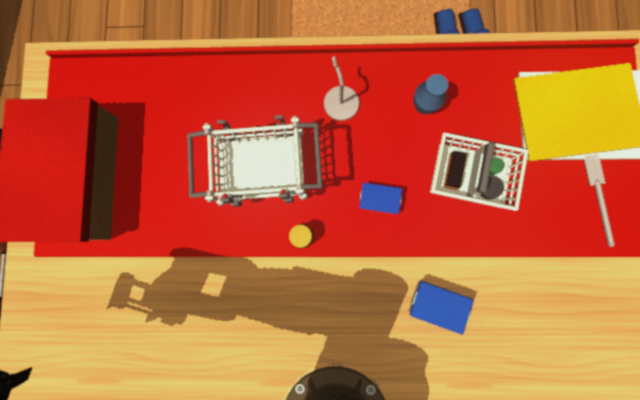

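The top view shows two blue-lidded boxes, at (381,197) on the red shelf and at (442,306) on the wood. The one on the shelf looks smaller. The stand is near (260,160), the loose basket near (480,172), the jar at (300,236), the key stand at (341,102) and the vase at (431,95).

```bash
cat > h.py <<'E'
import numpy as np,cv2
from cell import env,vision
def K(c):
    return 200/np.tan(np.radians(c['vertical_fov'])/2)
def pts(n,d,c=None):
    c=c or vision.calibration(n); f=K(c)
    v,u=np.mgrid[0:d.shape[0],0:d.shape[1]]
    P=np.stack([(u-c['cx'])/f*d,(v-c['cy'])/f*d,d],-1)
    return P@c['pose'][:3,:3].T+c['pose'][:3,3]
def ray(c,u,v,z):
    f=K(c); R=c['pose'][:3,:3];o=c['pose'][:3,3]
    r=R@np.array([(u-c['cx'])/f,(v-c['cy'])/f,1]); return o+r*(z-o[2])/r[2]
def proj(c,p):
    f=K(c);q=(np.asarray(p)-c['pose'][:3,3])@c['pose'][:3,:3]
    return q[...,0]/q[...,2]*f+c['cx'],q[...,1]/q[...,2]*f+c['cy']
E
python3 - <<'E'
from h import *
for n in ["scene","top"]:
    p=cv2.imread(f"pics/{n}0.png"); d=np.load(f"pics/{n}0.npy"); P=pts(n,d)
    h=cv2.cvtColor(p,cv2.COLOR_BGR2HSV)
    m=cv2.inRange(h,(105,150,90),(125,255,255))
    k,l,s,ce=cv2.connectedComponentsWithStats(m)
    for i in range(1,k):
        if s[i,4]>80:
            q=P[(l==i)&(d>0)]; z=np.median(q[:,2]); q=q[abs(q[:,2]-z)<6]
            r=cv2.minAreaRect(q[:,:2].astype(np.float32)); print(n,ce[i],s[i,4],'z',z,r)
# stand points
for n in ["scene","top"]:
    d=np.load(f"pics/{n}0.npy"); P=pts(n,d)
    p=cv2.imread(f"pics/{n}0.png");h=cv2.cvtColor(p,cv2.COLOR_BGR2HSV)
    w=(h[...,1]<60)&(h[...,2]>130)&(d>0)
    for nm,box in [("stand",(400,650,0,330)),("bask",(400,650,-400,-100))]:
        s=w&(P[...,0]>box[0])&(P[...,0]<box[1])&(P[...,1]>box[2])&(P[...,1]<box[3])&(P[...,2]>20)&(P[...,2]<220)
        q=P[s]; print(n,nm,len(q)); hh=np.histogram(q[:,2],bins=np.arange(20,220,8)); print(list(zip(hh[1].astype(int),hh[0])))
im=cv2.imread("pics/top0.png")
cv2.imwrite("pics/c1.png",cv2.resize(im[100:220,170:340],None,fx=4.5,fy=4.5,interpolation=cv2.INTER_CUBIC))
cv2.imwrite("pics/c2.png",cv2.resize(im[120:340,340:540],None,fx=2.7,fy=2.7,interpolation=cv2.INTER_CUBIC))
im=cv2.imread("pics/scene0.png")
cv2.imwrite("pics/c3.png",cv2.resize(im[110:220,310:420],None,fx=5,fy=5,interpolation=cv2.INTER_CUBIC))
E
```

```text
scene [170.41335915 235.75992256] 1033 z 48.71146764420462 ((263.4338073730469, -234.92059326171875), (117.05945587158203, 74.92183685302734), 71.51004028320312)
top [446.10471204  20.46073298] 191 z -682.0235005190965 ((1356.27880859375, -480.44219970703125), (86.16201782226562, 49.2061653137207), 8.327488899230957)
top [472.77366255  20.62139918] 243 z -682.6399660227087 ((1352.5096435546875, -592.4425659179688), (94.2358169555664, 54.35236358642578), 11.190896034240723)
top [380.51986755 197.73730684] 906 z 52.015419736257286 ((503.3006896972656, -105.51871490478516), (84.61286926269531, 55.31892395019531), 81.39036560058594)
top [441.36986301 307.16649104] 1898 z 48.6613194889087 ((263.1677551269531, -233.12167358398438), (116.82501983642578, 75.0533676147461), 70.58302307128906)
scene stand 2494
[(np.int64(20), np.int64(38)), (np.int64(28), np.int64(142)), (np.int64(36), np.int64(1)), (np.int64(44), np.int64(1)), (np.int64(52), np.int64(51)), (np.int64(60), np.int64(7)), (np.int64(68), np.int64(2)), (np.int64(76), np.int64(16)), (np.int64(84), np.int64(118)), (np.int64(92), np.i
[... 1973 characters left out ...]
(383)), (np.int64(28), np.int64(545)), (np.int64(36), np.int64(56)), (np.int64(44), np.int64(7)), (np.int64(52), np.int64(126)), (np.int64(60), np.int64(34)), (np.int64(68), np.int64(36)), (np.int64(76), np.int64(277)), (np.int64(84), np.int64(586)), (np.int64(92), np.int64(2)), (np.int64(100), np.int64(4)), (np.int64(108), np.int64(29)), (np.int64(116), np.int64(1)), (np.int64(124), np.int64(2)), (np.int64(132), np.int64(0)), (np.int64(140), np.int64(0)), (np.int64(148), np.int64(0)), (np.int64(156), np.int64(0)), (np.int64(164), np.int64(0)), (np.int64(172), np.int64(0)), (np.int64(180), np.int64(0)), (np.int64(188), np.int64(0)), (np.int64(196), np.int64(0)), (np.int64(204), np.int64(0))]
```

View pics/c1.png

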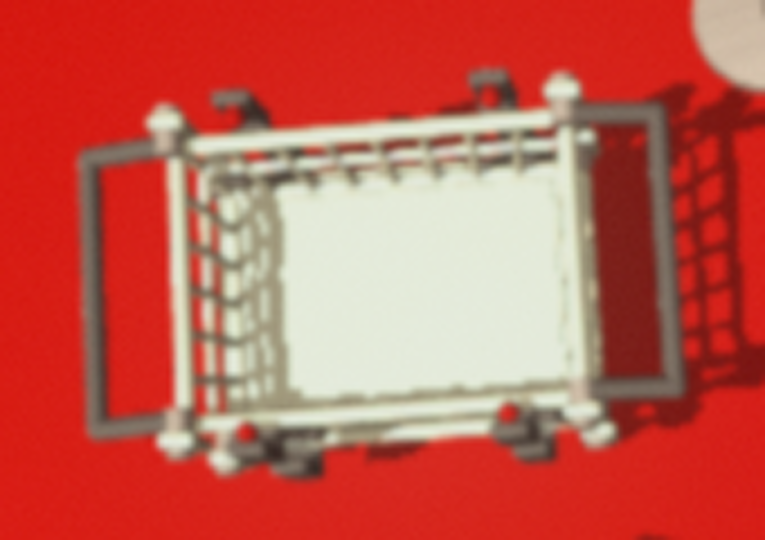

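View pics/c2.png

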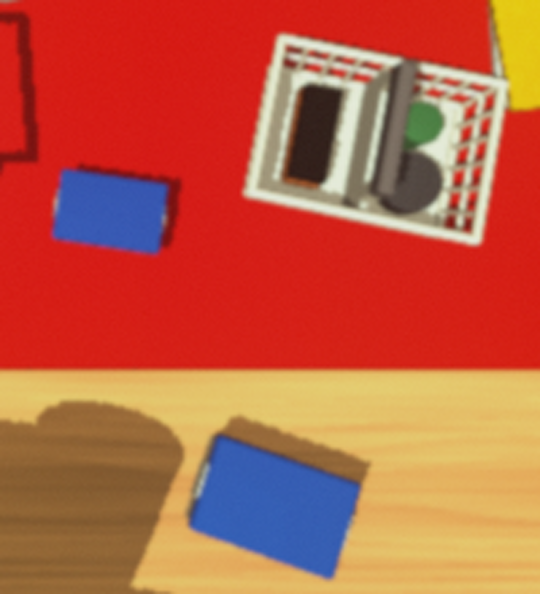

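View pics/c3.png

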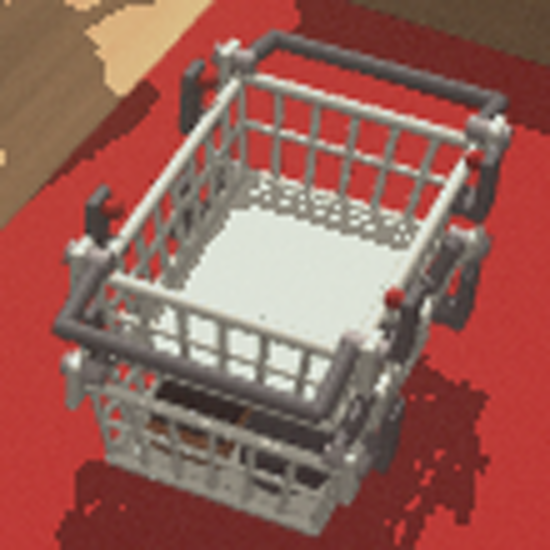

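The box at (381,197) measures about 55 x 85 mm on top and the one at (442,306) about 75 x 117 mm. The shelf one fits the 60 x 90 description, and the crop confirms it. Next I'll fit the stand, box and basket poses.

Run:
```python
from h import *
D={}
for n in ["scene","top"]:
    d=np.load(f"pics/{n}0.npy"); P=pts(n,d)
    p=cv2.imread(f"pics/{n}0.png");h=cv2.cvtColor(p,cv2.COLOR_BGR2HSV)
    X,Y,Z=P[...,0],P[...,1],P[...,2]; ok=d>0
    w=(h[...,1]<60)&(h[...,2]>130)&ok
    def rect(m,t):
        q=P[m]
        if len(q)<5: print(n,t,len(q));return
        # trimmed
        r=cv2.minAreaRect(q[:,:2].astype(np.float32)); print(n,t,len(q),'z',np.round(np.percentile(q[:,2],[5,50,95]),1),np.round(r[0],1),np.round(r[1],1),round(r[2],1))
    st=(X>400)&(X<650)&(Y>0)&(Y<330)
    er=cv2.erode((w&st&(abs(Z-100)<9)).astype(np.uint8),np.ones((3,3)))>0
    rect(er,"floor")
    rect(w&st&(Z>148)&(Z<168),"rim")
    g=(h[...,1]<70)&(h[...,2]<140)&ok&st&(Z>145)&(Z<215)
    q=P[g]; 
    for lo,hi,t in [(0,95,'right'),(205,330,'left')]:
        s=g&(Y>lo)&(Y<hi); rect(s,'grey '+t)
    ba=(X>400)&(X<650)&(Y>-400)&(Y<-130)
    rect(w&ba&(abs(Z-86)<8),"brim")
    g=(h[...,1]<90)&(h[...,2]<160)&ok&ba&(Z>112)&(Z<140); rect(g,'grip')
    s=ok&ba&(Z>40)&(Z<110)&~w&(h[...,0]>0); 
    red=((h[...,0]<8)|(h[...,0]>172))&(h[...,1]>120)
    print(n,'shelf z',np.median(Z[red&ok&(X>430)&(X<620)&(Y<-100)&(Y>-130)]), np.median(Z[red&ok&(X>600)&(X<630)&(Y<100)&(Y>-130)]))
    # small box in scene
    if n=='scene':
        m=(h[...,0]>100)&(h[...,0]<125)&(h[...,1]>120)&(X>440)&(X<560)&(Y>-170)&(Y<-40)&(Z>45)&(Z<60)
        rect(m&ok,'box')
    s=ok&st&(Z>170)&(Z<215); rect(s,'stand high');
```

```text
scene floor 860 z [ 98.2 100.7 103.1] [580.2 179.5] [120.4 134.3] 4.8
scene rim 528 z [154.8 158.  163.6] [566.6 159.4] [147.7 266.4] 0.8
scene grey right 478 z [150.9 158.7 166.8] [567.   49.3] [ 71.4 161.4] 82.0
scene grey left 400 z [146.9 157.  173.4] [565.  252.4] [164.1  88.7] 2.6
scene brim 874 z [79.4 85.4 88.2] [ 556.8 -317.1] [186.  136.7] 77.3
scene grip 481 z [114.4 126.9 129.9] [ 557.3 -317.4] [ 14.8 105.5] 77.9
scene shelf z 16.321840575415024 16.495967162063153
scene box 730 z [49.8 52.3 54.8] [ 502.4 -106.4] [90.6 60. ] 81.8
scene stand high 128 z [170.2 172.3 176. ] [568.2 159.4] [168.4 191.9] 4.7
top floor 3340 z [ 97.9 100.3 103. ] [562.  160.1] [131.5 186.8] 3.6
top rim 1041 z [154.6 157.5 166.6] [569.  165.2] [154.3 203.2] 3.5
top grey right 280 z [156.5 160.2 167.6] [568.   57.5] [ 67.5 152.9] 88.0
top grey left 256 z [147.5 158.3 174.8] [562.8 252. ] [161.8  82.3] 4.5
top brim 838 z [79.8 85.1 87.9] [ 557.4 -314.8] [185.2 135.2] 77.3
top grip 433 z [114.8 126.8 129.7] [ 556.9 -315.5] [ 15.8 104.8] 76.9
top shelf z 15.993671974424501 16.12143244997401
top stand high 228 z [170.2 172.9 176.4] [570.5 161.7] [164.3 193.3] 4.0
```

```bash
cat > stand.py <<'E'
from h import *
def run(tag):
  for n in ["scene","top"]:
    d=np.load(f"pics/{n}{tag}.npy"); P=pts(n,d)
    p=cv2.imread(f"pics/{n}{tag}.png");h=cv2.cvtColor(p,cv2.COLOR_BGR2HSV)
    yaw=np.radians(3.8); R=np.array([[np.cos(yaw),-np.sin(yaw)],[np.sin(yaw),np.cos(yaw)]])
    c0=np.array([568,160.])
    L=(P[...,:2]-c0)@R; Z=P[...,2]; ok=d>0
    w=(h[...,1]<60)&(h[...,2]>130)&ok; g=(h[...,1]<80)&(h[...,2]<150)&ok
    def line(m,ax,t):
        q=L[m]
        if len(q)<12: print(n,t,len(q));return
        o=1-ax
        A=np.polyfit(q[:,ax],q[:,o],1)
        r=q[:,o]-np.polyval(A,q[:,ax]); k=abs(r)<2.5*np.median(abs(r))+.5
        A=np.polyfit(q[k,ax],q[k,o],1)
        print(n,t,k.sum(),'slope deg',round(np.degrees(np.arctan(A[0])),2),'off',round(A[1],1),'range',np.round(np.percentile(q[k,ax],[1,99]),1),'z',np.round(np.percentile(Z[m][k],[10,50,90]),1))
    for s,t in [(1,'left'),(-1,'right')]:
        yy=L[...,1]*s
        line(g&(abs(L[...,0])<60)&(yy>115)&(yy<150)&(Z>135)&(Z<190),0,t+' crossbar')
        line(w&(abs(L[...,0])<50)&(yy>78)&(yy<105)&(Z>152)&(Z<166),0,t+' rim end')
        xx=L[...,0]*s
        line(w&(abs(L[...,1])<75)&(xx>52)&(xx<80)&(Z>152)&(Z<166),1,('+x' if s>0 else '-x')+' rim side')
E
python3 -c "
import stand;stand.run('0')"
```

```text
scene left crossbar 142 slope deg 0.69 off 129.3 range [-58.7  57.8] z [151.7 156.  159.3]
scene left rim end 83 slope deg 0.23 off 88.9 range [-47.8  48.3] z [155.7 157.6 159.5]
scene +x rim side 107 slope deg 0.24 off 66.0 range [-71.7  65.6] z [156.1 158.1 160.4]
scene right crossbar 205 slope deg -0.27 off -132.4 range [-57.8  59.2] z [153.9 158.1 160.8]
scene right rim end 112 slope deg 0.0 off -89.8 range [-49.4  48.3] z [154.8 157.5 159.6]
scene -x rim side 107 slope deg -0.4 off -62.3 range [-72.6  71.3] z [156.  157.9 159.7]
top left crossbar 144 slope deg 0.28 off 130.7 range [-58.8  57.5] z [154.7 157.1 159.1]
top left rim end 145 slope deg -0.2 off 90.6 range [-49.1  47.9] z [155.8 157.7 159.6]
top +x rim side 235 slope deg -0.15 off 66.4 range [-72.9  72.4] z [155.2 157.4 159.3]
top right crossbar 180 slope deg -0.02 off -129.5 range [-59.7  58.9] z [157.3 159.1 160.8]
top right rim end 187 slope deg 0.39 off -87.6 range [-48.4  48.6] z [155.2 157.2 159.1]
top -x rim side 273 slope deg -0.25 off -61.0 range [-74.   72.6] z [155.2 157.4 159.4]
```

```bash
cat > to.py <<'E'
import sys
from h import *
from scipy.spatial.transform import Rotation as Ro
def to(x,y,z,yaw):
    s=env.state(); p=s['eef_pos']; R=Ro.from_euler('xyz',s['tcp_rot'])
    T=Ro.from_euler('xyz',[-np.pi/2,0,np.radians(yaw)])
    d=R.inv().apply(np.array([x,y,z])-p); r=(R.inv()*T).as_rotvec(degrees=True)
    print('t',round(s['t'],2),'pos',np.round(p,1),'rpy',np.round(np.degrees(s['tcp_rot']),2),'F',np.round(s['ft_force'],1),'op',round(s['opening'],3))
    print('row',np.round(np.r_[d,r],1).tolist())
if __name__=='__main__':
    a=[float(v) for v in sys.argv[1:]]
    to(*a)
E
python3 to.py 470 250 260 35; python3 to.py 502 -106 150 -8.2; python3 -m crank --help 2>&1 | head
```

```text
t 0.1 pos [183.3 597.3 214.1] rpy [-9.000e+01  6.000e-02  7.294e+01] F [-0.1 -0.1  0.3] op 0.999
row [-247.9, -45.7, -376.0, 0.0, 37.9, -0.1]
t 0.1 pos [183.3 597.3 214.1] rpy [-9.000e+01  6.000e-02  7.294e+01] F [-0.1 -0.1  0.3] op 0.999
row [-578.8, 64.7, -511.0, 0.0, 81.1, -0.1]
invalid input: not JSON, or not a number
```

```bash
python3 -m crank '[[-248,-46,-376,0,38,0],[-248,-46,-376,0,38,0],[-248,-46,-376,0,38,0],[-248,-46,-376,0,38,0],[-248,-46,-376,0,38,0]]' 1; python3 to.py 502 -106 150 -8.2
```

```text
t: 0.6
eef_pos: [342.4, 403.9, 239.9]
tcp_rot: [-1.571, 0.001, 0.604]
ft_force: [0.7, 1.0, 0.6]
opening: 1.0
t 0.6 pos [342.4 403.9 239.9] rpy [-9.003e+01  6.000e-02  3.463e+01] F [0.7 1.  0.6] op 1.0
row [-158.4, 90.4, -510.2, 0.1, 42.8, -0.0]
```

```bash
python3 to.py 500 -20 250 -8.2
```

```text
t 0.6 pos [342.4 403.9 239.9] rpy [-9.003e+01  6.000e-02  3.463e+01] F [0.7 1.  0.6] op 1.0
row [-111.3, -9.7, -438.4, 0.1, 42.8, -0.0]
```

```bash
python3 -m crank '[[-111,-10,-438,0,43,0],[-111,-10,-438,0,43,0],[-111,-10,-438,0,43,0],[-111,-10,-438,0,43,0],[-111,-10,-438,0,43,0]]'; python3 to.py 502.5 -106 130 -8.2
```

```text
t: 1.1
eef_pos: [429.1, 169.5, 245.6]
tcp_rot: [-1.572, 0.0, -0.146]
ft_force: [1.4, -0.3, 0.5]
opening: 1.002
t 1.1 pos [429.1 169.5 245.6] rpy [-9.007e+01  3.000e-02 -8.380e+00] F [ 1.4 -0.3  0.5] op 1.002
row [112.8, 115.9, -261.7, 0.1, -0.2, -0.0]
```

```bash
python3 -m crank '[[50,0,-130,0,0,0],[50,0,-130,0,0,0],[113,80,-262,0,0,0],[113,90,-262,0,0,0],[113,90,-262,0,0,0]]'; python3 -m crank '[[0,0,0,0,0,0],[0,0,0,0,0,0]]'
python3 - <<'E'
from h import *
c=vision.calibration('wrist'); p,d=vision.read_camera('wrist'); cv2.imwrite('pics/w1.png',p); np.save('pics/w1.npy',d); np.save('pics/w1c.npy',c)
E
python3 to.py 502.5 -106 130 -8.2
```

```text
t: 1.6
eef_pos: [488.3, -58.4, 181.0]
tcp_rot: [-1.572, -0.0, -0.147]
ft_force: [0.3, 1.1, 0.8]
opening: 0.999
t: 1.8
eef_pos: [488.0, -59.1, 180.4]
tcp_rot: [-1.572, 0.002, -0.149]
ft_force: [0.5, 0.5, 0.4]
opening: 0.999
t 1.85 pos [488.1 -58.2 181. ] rpy [-9.006e+01  4.000e-02 -8.440e+00] F [-0.3  0.3 -0.7] op 1.0
row [21.3, 51.0, -45.1, 0.1, -0.2, -0.0]
```

View pics/w1.png

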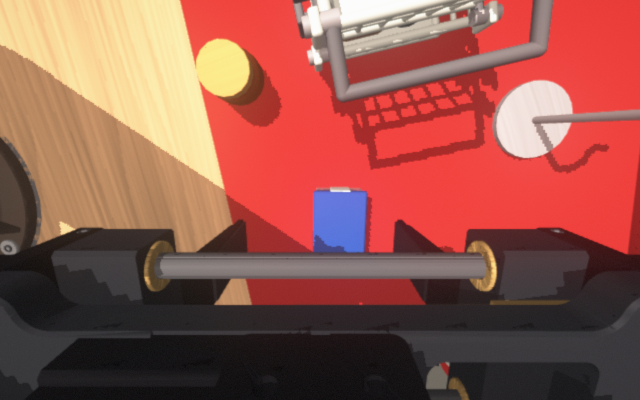

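The wrist view shows the small box at (340,220) between the fingers and well aligned. I'll move over it and descend.

```bash
python3 -m crank '[[21,20,-45,0,0,0],[21,51,-47,0,0,0],[21,80,-47,0,0,0],[21,110,-47,0,0,0],[21,110,-47,0,0,0]]';  python3 to.py 502.5 -106 27 -8.2
```

```text
t: 2.35
eef_pos: [500.6, -106.1, 69.2]
tcp_rot: [-1.571, 0.005, -0.146]
ft_force: [-0.1, -0.1, 0.8]
opening: 1.002
t 2.35 pos [ 500.6 -106.1   69.2] rpy [-90.     0.29  -8.34] F [-0.1 -0.1  0.8] op 1.002
row [2.1, 42.1, 0.3, 0.0, -0.1, -0.3]
```

```bash
python3 -m crank '[[2,20,0,0,0,0],[2,42,0,0,0,0],[2,42,0,0,0,0],[2,42,0,0,0,0]]'; python3 -m crank '[[0,0,0,0,0,0],[0,0,0,0,0,0],[0,0,0,0,0,0],[0,0,0,0,0,0],[0,0,0,0,0,0]]' 0.4;  python3 to.py 502.5 -106 27 -8.2
```

```text
t: 2.75
eef_pos: [503.0, -105.8, 28.7]
tcp_rot: [-1.571, 0.004, -0.145]
ft_force: [0.5, -0.1, 0.5]
opening: 1.002
t: 3.25
eef_pos: [503.0, -105.9, 28.9]
tcp_rot: [-1.571, 0.004, -0.145]
ft_force: [-0.4, -0.0, -0.8]
opening: 0.637
t 3.25 pos [ 503.  -105.9   28.9] rpy [-90.02   0.22  -8.29] F [-0.4 -0.  -0.8] op 0.637
row [-0.5, 1.9, -0.2, 0.0, -0.1, -0.2]
```

```bash
python3 -m crank '[[0,-50,0,0,0,0],[0,-100,0,0,0,0],[0,-150,0,0,0,0],[0,-200,0,0,0,0],[0,-200,0,0,0,0]]' 0.4;  python3 to.py 570.3 160.7 230 3.9
```

```text
t: 3.75
eef_pos: [505.7, -106.5, 234.7]
tcp_rot: [-1.573, -0.006, -0.145]
ft_force: [1.3, 0.4, -2.4]
opening: 0.63
t 3.75 pos [ 505.7 -106.5  234.7] rpy [-90.12  -0.34  -8.29] F [ 1.3  0.4 -2.4] op 0.63
row [25.4, 4.3, 273.7, 0.2, -12.2, 0.3]
```

```bash
python3 -m crank '[[5,0,50,0,-3,0],[10,0,100,0,-6,0],[15,0,150,0,-9,0],[20,0,200,0,-12,0],[25,0,250,0,-12,0]]';  python3 -m crank '[[0,0,0,0,0,0],[0,0,0,0,0,0]]';python3 to.py 570.3 160.7 200 3.9
```

```text
t: 4.25
eef_pos: [565.8, 137.8, 233.1]
tcp_rot: [-1.574, -0.004, 0.066]
ft_force: [0.5, 0.0, -2.3]
opening: 0.628
t: 4.45
eef_pos: [565.2, 138.7, 231.4]
tcp_rot: [-1.575, -0.001, 0.069]
ft_force: [-0.4, 0.0, -1.8]
opening: 0.631
t 4.45 pos [565.2 138.7 231.4] rpy [-9.022e+01 -6.000e-02  3.940e+00] F [-0.4  0.  -1.8] op 0.631
row [6.6, 31.3, 21.7, 0.2, 0.0, 0.1]
```

```bash
python3 -m crank '[[6,0,22,0,0,0],[6,31,22,0,0,0],[6,60,22,0,0,0],[6,90,22,0,0,0],[6,90,22,0,0,0]]';python3 to.py 570.3 160.7 114 3.9
```

```text
t: 4.95
eef_pos: [567.8, 158.7, 137.7]
tcp_rot: [-1.575, 0.006, 0.067]
ft_force: [-1.6, -0.1, -0.6]
opening: 0.628
t 4.95 pos [567.8 158.7 137.7] rpy [-90.27   0.35   3.83] F [-1.6 -0.1 -0.6] op 0.628
row [2.8, 23.7, 1.9, 0.3, -0.1, -0.4]
```

```bash
python3 -m crank '[[2,10,2,0,0,0],[2,18,2,0,0,0],[2,22,2,0,0,0],[2,22,2,0,0,0]]';python3 to.py 570.3 160.7 113 3.9
```

```text
t: 5.35
eef_pos: [569.5, 160.6, 115.7]
tcp_rot: [-1.575, 0.006, 0.067]
ft_force: [-0.5, -0.3, -0.8]
opening: 0.628
t 5.35 pos [569.5 160.6 115.7] rpy [-90.27   0.35   3.83] F [-0.5 -0.3 -0.8] op 0.628
row [0.8, 2.7, 0.0, 0.3, -0.1, -0.4]
```

```bash
python3 -m crank '[[0,1.5,0,0,0,0],[0,3,0,0,0,0],[0,4,0,0,0,0]]';python3 to.py 570.3 160.7 113 3.9
```

```text
t: 5.65
eef_pos: [569.7, 160.7, 112.9]
tcp_rot: [-1.575, 0.005, 0.067]
ft_force: [-7.8, -1.6, 19.4]
opening: 0.629
t 5.65 pos [569.7 160.7 112.9] rpy [-90.27   0.28   3.83] F [-7.8 -1.6 19.4] op 0.629
row [0.6, -0.1, -0.0, 0.3, -0.1, -0.3]
```

```bash
python3 -m crank '[[0,-1,0,0,0,0],[0,-1,0,0,0,0]]'; python3 -m crank '[[0,0,0,0,0,0],[0,0,0,0,0,0],[0,0,0,0,0,0]]' 0.76;python3 -m crank '[[0,-30,0,0,0,0],[0,-70,0,0,0,0],[0,-110,0,0,0,0],[0,-140,0,0,0,0]]';python3 to.py 570.3 160.7 230 3.9
```

```text
t: 5.85
eef_pos: [569.9, 160.8, 114.3]
tcp_rot: [-1.575, 0.004, 0.067]
ft_force: [0.0, 0.4, -2.4]
opening: 0.63
t: 6.15
eef_pos: [569.9, 160.8, 114.3]
tcp_rot: [-1.575, 0.004, 0.067]
ft_force: [0.2, -0.8, -0.0]
opening: 0.753
t: 6.55
eef_pos: [570.7, 161.5, 256.8]
tcp_rot: [-1.575, 0.002, 0.067]
ft_force: [0.3, 0.1, 0.1]
opening: 0.76
t 6.55 pos [570.7 161.5 256.8] rpy [-90.25   0.12   3.85] F [0.3 0.1 0.1] op 0.76
row [-0.4, 26.8, -0.7, 0.3, -0.1, -0.1]
```

```bash
python3 to.py 561.4 291.4 250 93.9; python3 -m crank '[[-9,0,30,0,-9,0],[-9,0,60,0,-18,0],[-9,0,90,0,-27,0],[-9,0,120,0,-36,0],[0,5,131,0,-45,0]]' 0.5;python3 - <<'E'
from h import *
for n in ["scene","top"]:
    p,d=vision.read_camera(n); cv2.imwrite(f"pics/{n}1.png",p); np.save(f"pics/{n}1.npy",d)
import stand; stand.run('1')
im=cv2.imread("pics/top1.png")
a=cv2.resize(im[100:220,170:340],None,fx=4,fy=4,interpolation=cv2.INTER_CUBIC)
cv2.imwrite("pics/c4.png",a)
E
python3 to.py 561.4 291.4 250 93.9
```

```text
t 6.55 pos [570.7 161.5 256.8] rpy [-90.25   0.12   3.85] F [0.3 0.1 0.1] op 0.76
row [-0.5, 6.3, 130.2, 0.1, -90.1, -0.3]
t: 7.05
eef_pos: [561.1, 294.7, 251.8]
tcp_rot: [-1.573, 0.003, 0.825]
ft_force: [0.6, 0.7, 0.1]
opening: 0.505
scene left crossbar 138 slope deg 0.54 off 129.1 range [-57.   57.8] z [152.5 155.8 158.8]
scene left rim end 87 slope deg -0.28 off 88.8 range [-48.   49.4] z [154.6 157.9 159.6]
scene +x rim side 81 slope deg 0.12 off 65.3 range [-73.8  68.5] z [156.5 158.6 160.2]
scene right crossbar 210 slope deg -0.19 off -132.3 range [-58.1  58.9] z [153.8 158.4 160.7]
scene right rim end 119 slope deg 0.38 off -89.9 range [-48.5  49. ] z [155.  157.3 159.3]
scene -x rim side 107 slope deg -0.34 off -62.2 range [-70.7  70. ] z [155.8 158.  159.8]
top left crossbar 94 slope deg 0.74 off 130.3 range [-59.3  57.3] z [154.9 157.4 159. ]
top left rim end 144 slope deg 0.08 off 90.6 range [-49.4  44.2] z [155.7 157.7 159.6]
top +x rim side 98 slope deg -0.21 off 65.9 range [-73.3  74. ] z [154.8 157.4 159. ]
top right crossbar 119 slope deg 0.11 off -129.7 range [-59.6  58.4] z [157.7 159.4 161. ]
top right rim end 181 slope deg 0.33 off -87.6 range [-48.   48.8] z [155.3 157.7 159.4]
top -x rim side 270 slope deg -0.33 off -61.1 range [-74.1  73.1] z [155.4 157.4 159.3]
t 7.15 pos [561.8 293.5 250.4] rpy [-90.08   0.3   47.05] F [-1.4 -0.1 -0.5] op 0.498
row [-1.8, 0.4, -1.1, -0.0, -46.9, -0.3]
```

View pics/c4.png

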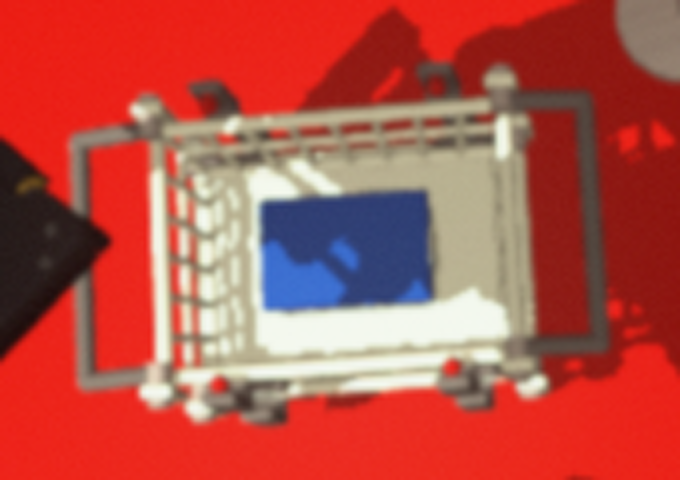

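```bash
python3 -m crank '[[-1,0,-1,0,-9,0],[-1,0,-1,0,-18,0],[-1,0,-1,0,-27,0],[-1,0,-1,0,-36,0],[-2,0,-1,0,-47,0]]' 0.35;python3 -m crank '[[0,0,0,0,-3,0],[0,0,0,0,-3,0],[0,0,0,0,-3,0]]'; python3 to.py 561.4 291.4 141 93.9
```

```text
t: 7.65
eef_pos: [561.1, 290.3, 250.5]
tcp_rot: [-1.568, 0.005, 1.567]
ft_force: [0.5, 0.2, -0.4]
opening: 0.351
t: 7.95
eef_pos: [561.1, 289.7, 250.6]
tcp_rot: [-1.568, 0.005, 1.615]
ft_force: [0.7, 0.0, -0.4]
opening: 0.354
t 7.95 pos [561.1 289.7 250.6] rpy [-89.83   0.28  92.51] F [ 0.7  0.  -0.4] op 0.354
row [2.2, 109.6, -0.7, -0.2, -1.4, -0.3]
```

```bash
python3 -m crank '[[2,30,-1,0,-1.4,0],[2,60,-1,0,-1.4,0],[2,90,-1,0,-1.4,0],[2,109,-1,0,-1.4,0],[2,109,-1,0,-1.4,0]]'; python3 to.py 561.4 291.4 141 93.9
python3 - <<'E'
from h import *
for n in ["scene","top","wrist"]:
    p,d=vision.read_camera(n); cv2.imwrite(f"pics/{n}2.png",p); np.save(f"pics/{n}2.npy",d)
a=cv2.imread("pics/scene2.png")[90:220,300:430]
cv2.imwrite("pics/c5.png",cv2.resize(a,None,fx=4.5,fy=4.5,interpolation=cv2.INTER_CUBIC))
E
```

```text
t: 8.45
eef_pos: [560.7, 290.5, 139.1]
tcp_rot: [-1.563, 0.006, 1.636]
ft_force: [0.4, 0.5, -0.3]
opening: 0.349
t 8.45 pos [560.7 290.5 139.1] rpy [-89.57   0.36  93.73] F [ 0.4  0.5 -0.3] op 0.349
row [0.8, -1.9, -0.8, -0.4, -0.2, -0.4]
```

View pics/c5.png

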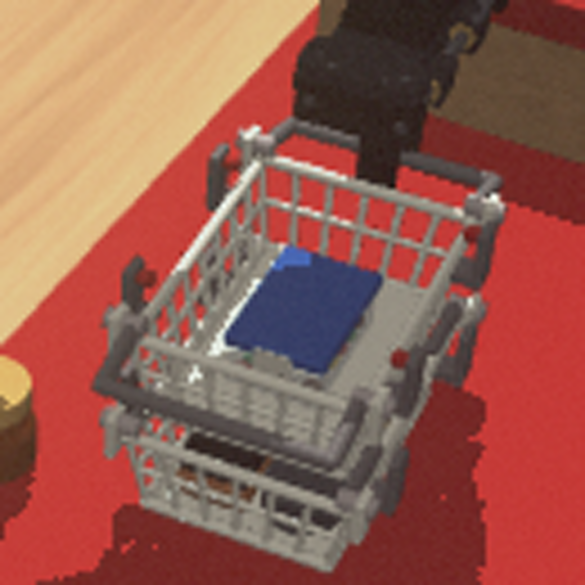

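View pics/wrist2.png

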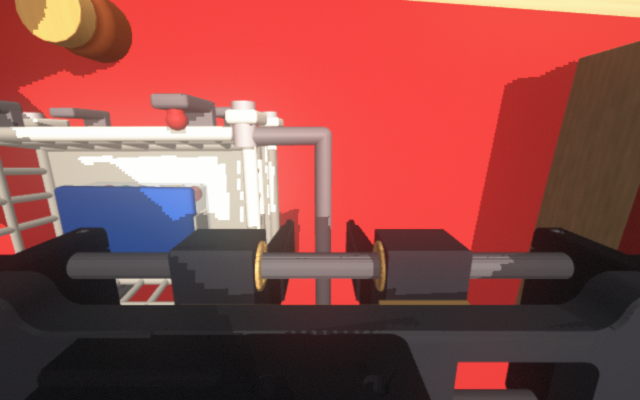

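```bash
python3 -m crank '[[0,0,0,0,0,0],[0,0,0,0,0,0],[0,0,0,0,0,0],[0,0,0,0,0,0]]' 0
python3 - <<'E'
from h import *
c=vision.calibration('wrist');p,d=vision.read_camera('wrist');P=pts('wrist',d,c); cv2.imwrite('pics/w3.png',p)
for u,v in [(323,150),(323,170),(323,190),(323,205),(300,136),(280,136),(262,136),(220,134)]:
    q=P[v-2:v+3,u-6:u+7].reshape(-1,3); q=q[q[:,2]>120]; print(u,v,np.round(np.median(q,0),1),np.round(q[:,2].max(),1),len(q))
E
```

```text
t: 9.0
eef_pos: [562.3, 292.8, 143.2]
tcp_rot: [-1.57, 0.001, 1.637]
ft_force: [-0.0, 5.5, -0.6]
opening: 0.099
323 150 [505.6 290.5 157.4] 158.9 60
323 170 [516.7 291.  157.4] 158.7 55
323 190 [528.2 291.7 157. ] 159.2 55
323 205 [537.2 292.4 157.4] 159.3 55
300 136 [498.9 278.  160.8] 162.4 65
280 136 [499.5 267.7 163.7] 314.1 65
262 136 [500.1 258.7 165.9] 167.3 65
220 134 [500.7 234.5 158.9] 314.1 65
```

```bash
python3 -m crank '[[1,-9.5,0,0,0,0],[0,-20,0,0,0,0],[-4,-29.6,0,0,0,0],[-10.2,-38,0,0,0,0],[-18,-45,0,0,0,0]]' 0
python3 to.py 561.4 291.4 141 93.9
```

```text
t: 9.55
eef_pos: [563.5, 279.2, 191.3]
tcp_rot: [-1.574, -0.006, 1.637]
ft_force: [-7.5, 24.1, 17.3]
opening: 0.1
t 9.55 pos [563.5 279.2 191.3] rpy [-90.19  -0.37  93.8 ] F [-7.5 24.1 17.3] op 0.1
row [12.0, 50.3, 1.5, 0.2, -0.1, 0.4]
```

```bash
python3 - <<'E'
from h import *
p,d=vision.read_camera('scene'); cv2.imwrite('pics/s4.png',cv2.resize(p[60:220,290:450],None,fx=3.7,fy=3.7,interpolation=cv2.INTER_CUBIC))
c=vision.calibration('wrist');p,d=vision.read_camera('wrist');P=pts('wrist',d,c); cv2.imwrite('pics/w4.png',p);np.save('pics/w4.npy',P)
E
python3 to.py 561.4 291.4 141 93.9
```

```text
t 9.65 pos [563.6 278.2 192.3] rpy [-90.23  -0.31  93.79] F [-9.3 18.4 21.8] op 0.095
row [13.1, 51.4, 1.5, 0.2, -0.1, 0.3]
```

View pics/s4.png

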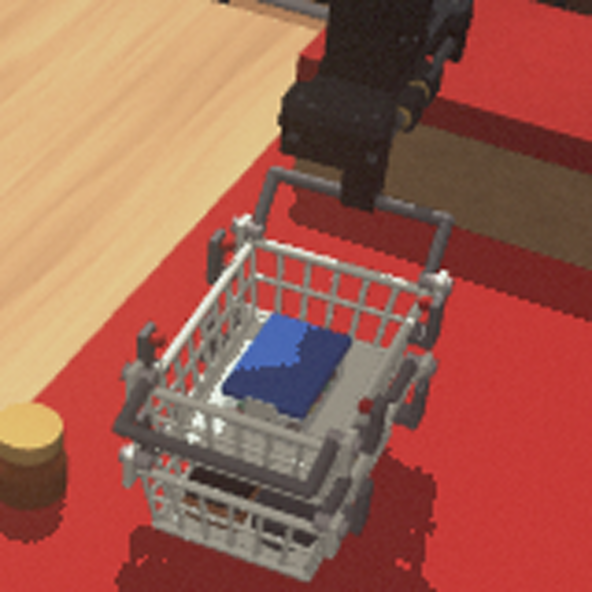

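View pics/w4.png

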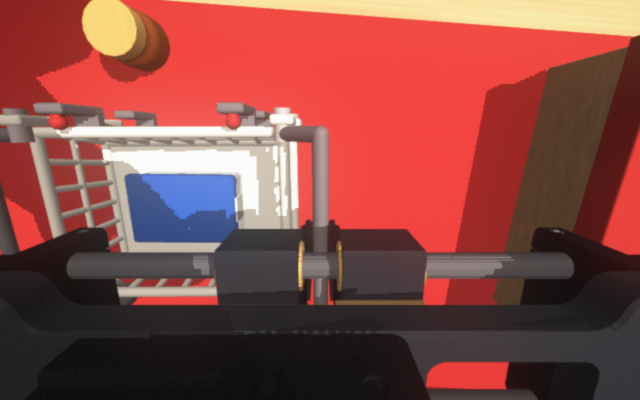

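Run:
```python
import numpy as np
P=np.load('pics/w4.npy')
for v in [150,170,190,205]:
    q=P[v-2:v+3,310:332].reshape(-1,3); q=q[q[:,2]>150]; i=q[:,2]>np.percentile(q[:,2],60); print(v,np.round(np.median(q[i],0),1),np.round(np.percentile(q[:,2],95),1))
q=P[128:137,272:296].reshape(-1,3); print(np.round(np.percentile(q[:,2],[50,95]),1),np.round(np.median(q,0),1))
```

```text
150 [507.3 273.6 202.3] 203.1
170 [518.7 275.  202. ] 202.6
190 [530.6 275.1 202.2] 202.7
205 [539.4 276.3 202.2] 202.8
[174.  184.7] [499.2 249.8 174. ]
```

```bash
python3 -m crank '[[-9,-4.6,0,0,0,0],[-19,-7.2,0,0,0,0],[-29.4,-7.2,0,0,0,0],[-39.5,-4.5,0,0,0,0],[-45,-2,0,0,0,0]]' 0
python3 - <<'E'
from h import *
c=vision.calibration('wrist');p,d=vision.read_camera('wrist');P=pts('wrist',d,c); cv2.imwrite('pics/w5.png',p);np.save('pics/w5.npy',P)
for v in [150,170,190,205]:
    q=P[v-2:v+3,305:335].reshape(-1,3); q=q[q[:,2]>150]; i=q[:,2]>np.percentile(q[:,2],60); print(v,np.round(np.median(q[i],0),1),np.round(np.percentile(q[:,2],95),1))
E
python3 to.py 561.4 291.4 141 93.9
```

```text
t: 10.15
eef_pos: [566.6, 233.0, 195.1]
tcp_rot: [-1.576, -0.006, 1.636]
ft_force: [-1.4, 3.9, 2.3]
opening: 0.098
150 [510.  228.4 206.2] 207.2
170 [521.3 229.9 206.1] 206.5
190 [533.1 230.4 205.9] 206.4
205 [541.9 230.8 206.1] 206.9
t 10.2 pos [566.6 232.3 194.5] rpy [-90.26  -0.31  93.75] F [-2.6 -1.   6.1] op 0.098
row [59.0, 53.8, 1.6, 0.3, -0.2, 0.3]
```

View pics/w5.png

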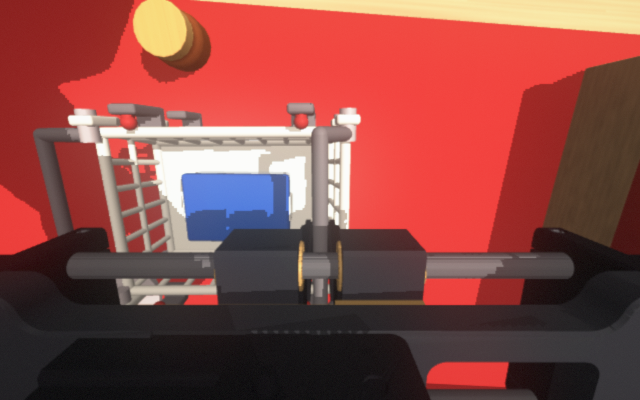

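```bash
python3 -m crank '[[-5,3,0,0,0,0],[-9,6.2,0,0,0,0],[-16,14,0,0,0,0],[-20,21.5,0,0,0,0],[-21,25,0,0,0,0]]' 0
python3 to.py 561.4 291.4 141 93.9
```

```text
t: 10.7
eef_pos: [568.0, 211.9, 169.3]
tcp_rot: [-1.575, -0.007, 1.636]
ft_force: [-4.8, 6.8, 9.8]
opening: 0.095
t 10.7 pos [568.  211.9 169.3] rpy [-90.26  -0.38  93.73] F [-4.8  6.8  9.8] op 0.095
row [79.6, 28.8, 1.5, 0.3, -0.2, 0.4]
```

```bash
python3 -m crank '[[-1,4,0,0,0,0],[-2,8,0,0,0,0],[-2,12,0,0,0,0],[-2,14,0,0,0,0],[-2,14,0,0,0,0]]' 0
python3 - <<'E'
from h import *
c=vision.calibration('wrist');p,d=vision.read_camera('wrist');P=pts('wrist',d,c); cv2.imwrite('pics/w6.png',p);np.save('pics/w6.npy',P)
for v in [150,170,190,205]:
    q=P[v-2:v+3,305:335].reshape(-1,3); q=q[q[:,2]>110]; i=q[:,2]>np.percentile(q[:,2],60); print(v,np.round(np.median(q[i],0),1),np.round(np.percentile(q[:,2],95),1))
E
python3 to.py 561.4 291.4 141 93.9
```

```text
t: 11.2
eef_pos: [568.6, 210.6, 157.0]
tcp_rot: [-1.578, -0.008, 1.636]
ft_force: [-6.2, 5.2, 15.9]
opening: 0.097
150 [511.8 206.3 168.8] 169.6
170 [523.3 206.9 168.6] 169.2
190 [535.  207.8 168.5] 169.2
205 [544.1 208.3 168.6] 169.3
t 11.25 pos [568.6 210.6 157. ] rpy [-90.39  -0.44  93.74] F [-5.2  5.4 16.9] op 0.097
row [81.0, 16.6, 2.0, 0.4, -0.2, 0.4]
```

View pics/w6.png

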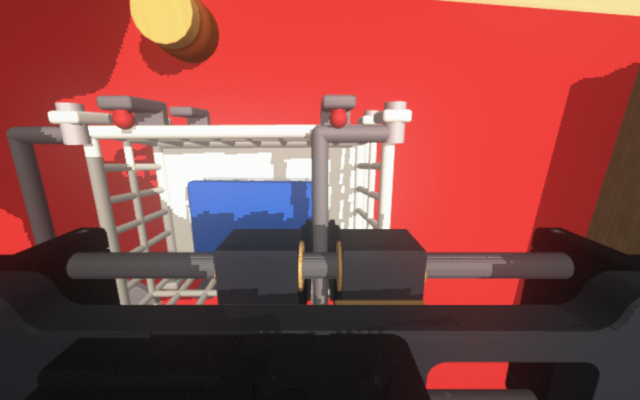

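```bash
python3 -m crank '[[0,0,0,0,0,0],[0,0,0,0,0,0],[0,-15,0,0,0,0],[0,-30,0,0,0,0],[0,-30,0,0,0,0]]' 0.25; python3 -m crank '[[0,0,0,0,0,0],[0,0,0,0,0,0],[0,0,0,0,0,0]]' 0
python3 - <<'E'
from h import *
c=vision.calibration('wrist');p,d=vision.read_camera('wrist');P=pts('wrist',d,c); cv2.imwrite('pics/w7.png',p);np.save('pics/w7.npy',P)
E
python3 to.py 568.6 210 172 93.9
```

```text
t: 11.75
eef_pos: [569.1, 210.2, 188.1]
tcp_rot: [-1.58, -0.008, 1.636]
ft_force: [0.6, 0.8, 0.3]
opening: 0.251
t: 12.05
eef_pos: [568.9, 210.0, 187.3]
tcp_rot: [-1.579, -0.007, 1.636]
ft_force: [-0.9, 0.4, 0.1]
opening: 0.052
t 12.1 pos [568.9 210.  187.4] rpy [-90.46  -0.42  93.73] F [-0.6 -0.4  0.9] op 0.025
row [-0.1, 15.4, 0.4, 0.5, -0.2, 0.4]
```

View pics/w7.png

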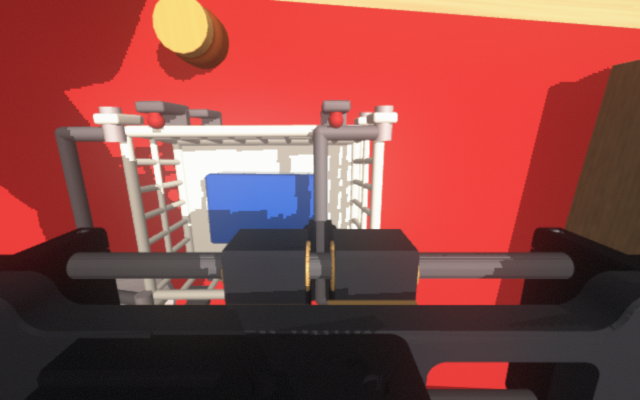

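```bash
python3 -m crank '[[0,9,0,0,0,0],[0,15,0,0,0,0],[0,20,0,0,0,0],[0,22,0,0,0,0],[0,22,0,0,0,0]]' 0; python3 to.py 568.6 210 172 93.9
```

```text
t: 12.6
eef_pos: [569.0, 210.2, 167.6]
tcp_rot: [-1.58, -0.007, 1.636]
ft_force: [-9.5, -3.3, 24.2]
opening: 0.004
t 12.6 pos [569.  210.2 167.6] rpy [-90.53  -0.42  93.74] F [-9.5 -3.3 24.2] op 0.004
row [-0.1, -4.4, 0.3, 0.5, -0.2, 0.4]
```

```bash
python3 -m crank '[[0,-25,0,0,0,0],[0,-50,0,0,0,0],[-40,-70,0,0,0,0],[-90,-70,0,0,0,0],[-140,-70,0,0,0,0]]' 0.35; python3 to.py 578.5 31.7 230 93.9
```

```text
t: 13.1
eef_pos: [577.4, 68.8, 236.8]
tcp_rot: [-1.581, -0.007, 1.638]
ft_force: [0.9, -0.3, -0.6]
opening: 0.333
t 13.1 pos [577.4  68.8 236.8] rpy [-90.59  -0.41  93.83] F [ 0.9 -0.3 -0.6] op 0.333
row [-37.1, 6.5, 1.5, 0.6, -0.1, 0.4]
```

```bash
python3 -m crank '[[-37,6,1.5,0.6,0,0.4],[-37,6,1.5,0.6,0,0.4],[-37,6,1.5,0.6,0,0.4]]' 0.35
python3 - <<'E'
from h import *
c=vision.calibration('wrist');p,d=vision.read_camera('wrist');P=pts('wrist',d,c); cv2.imwrite('pics/w8.png',p);np.save('pics/w8.npy',P)
E
python3 to.py 578.5 31.7 143 93.9
```

```text
t: 13.4
eef_pos: [578.4, 31.3, 230.0]
tcp_rot: [-1.57, -0.001, 1.636]
ft_force: [-0.7, 0.3, -0.0]
opening: 0.347
t 13.45 pos [578.4  32.1 230.2] rpy [-8.997e+01 -3.000e-02  9.381e+01] F [0.5 0.6 0.1] op 0.35
row [-0.5, 87.2, -0.1, -0.0, -0.1, 0.0]
```

View pics/w8.png

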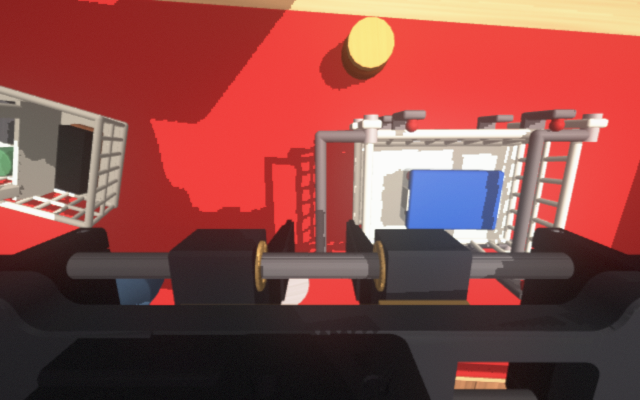

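```bash
python3 - <<'E'
import numpy as np
P=np.load('pics/w8.npy')
for v in [150,170,190,215]:
    q=P[v-2:v+3,310:332].reshape(-1,3); q=q[q[:,2]>120]; i=q[:,2]>np.percentile(q[:,2],60); print(v,np.round(np.median(q[i],0),1),np.round(np.percentile(q[:,2],95),1))
q=P[131:142,322:360].reshape(-1,3); print(np.round(np.percentile(q[:,2],[50,95]),1))
for v in [150,170,190,215]:
    q=P[v-2:v+3,515:545].reshape(-1,3); q=q[q[:,2]>120]; i=q[:,2]>np.percentile(q[:,2],60); print('L',v,np.round(np.median(q[i],0),1))
E
python3 -m crank '[[0,30,0,0,0,0],[0,60,0,0,0,0],[0,80,0,0,0,0],[0,86,0,0,0,0],[0,86,0,0,0,0]]' 0.35;python3 to.py 578.5 31.7 143 93.9
```

```text
150 [527.3  28.  160.3] 161.0
170 [544.2  29.1 160.4] 160.9
190 [561.3  30.7 160.3] 160.6
215 [584.2  31.2 160.3] 160.5
[163.1 166.4]
L 150 [515.2 205.9 168.4]
L 170 [531.6 206.2 168.5]
L 190 [548.7 207.6 168.2]
L 215 [570.8 209.2 168.5]
t: 13.95
eef_pos: [578.3, 33.2, 143.8]
tcp_rot: [-1.569, -0.001, 1.639]
ft_force: [-0.4, 1.4, 0.8]
opening: 0.35
t 13.95 pos [578.3  33.2 143.8] rpy [-8.991e+01 -5.000e-02  9.388e+01] F [-0.4  1.4  0.8] op 0.35
row [-1.5, 0.8, -0.1, -0.1, -0.0, 0.0]
```

```bash
python3 -m crank '[[0,0,0,0,0,0],[0,0,0,0,0,0],[0,0,0,0,0,0],[0,0,0,0,0,0]]' 0;python3 to.py 578.5 31.7 143 93.9
```

```text
t: 14.35
eef_pos: [578.6, 31.9, 144.4]
tcp_rot: [-1.57, 0.002, 1.639]
ft_force: [-0.7, -4.0, 0.1]
opening: 0.097
t 14.35 pos [578.6  31.9 144.4] rpy [-89.97   0.1   93.93] F [-0.7 -4.   0.1] op 0.097
row [-0.2, 1.4, 0.2, -0.0, 0.0, -0.1]
```

```bash
python3 -m crank '[[-0.7,-7.6,0,0,0,0],[0.6,-18,0,0,0,0],[4.4,-27.7,0,0,0,0],[8,-33,0,0,0,0],[10.6,-36.2,0,0,0,0]]' 0
python3 - <<'E'
from h import *
c=vision.calibration('wrist');p,d=vision.read_camera('wrist');P=pts('wrist',d,c); cv2.imwrite('pics/w9.png',p);np.save('pics/w9.npy',P)
for v in [150,170,190,205]:
    q=P[v-2:v+3,305:335].reshape(-1,3); q=q[q[:,2]>110]; i=q[:,2]>np.percentile(q[:,2],60); print(v,np.round(np.median(q[i],0),1),np.round(np.percentile(q[:,2],95),1))
E
python3 to.py 578.5 31.7 143 93.9
```

```text
t: 14.85
eef_pos: [578.3, 39.8, 182.6]
tcp_rot: [-1.572, 0.007, 1.64]
ft_force: [-3.1, -21.8, 9.1]
opening: 0.097
150 [521.9  35.9 194.5] 195.1
170 [533.   36.2 194.6] 195.3
190 [544.5  36.6 194.5] 195.4
205 [553.5  37.3 194.5] 195.3
t 14.9 pos [578.3  40.  183. ] rpy [-90.07   0.38  93.96] F [ -3.4 -19.6  11.5] op 0.096
row [-8.1, 40.1, 0.4, 0.1, 0.1, -0.4]
```

```bash
python3 -m crank '[[8,-7.4,0,0,0,0],[17.4,-12.3,0,0,0,0],[27.5,-14.9,0,0,0,0],[38,-14.9,0,0,0,0],[44,-13.5,0,0,0,0]]' 0
python3 - <<'E'
from h import *
c=vision.calibration('wrist');p,d=vision.read_camera('wrist');P=pts('wrist',d,c); cv2.imwrite('pics/w10.png',p)
for v in [150,170,190,205]:
    q=P[v-2:v+3,305:335].reshape(-1,3); q=q[q[:,2]>110]; i=q[:,2]>np.percentile(q[:,2],60); print(v,np.round(np.median(q[i],0),1),np.round(np.percentile(q[:,2],95),1))
E
python3 to.py 578.5 31.7 143 93.9
```

```text
t: 15.4
eef_pos: [575.9, 84.3, 197.9]
tcp_rot: [-1.575, 0.007, 1.64]
ft_force: [3.1, -3.6, -0.3]
opening: 0.097
150 [519.6  80.  209. ] 209.7
170 [530.8  80.7 209. ] 209.9
190 [542.4  81.5 209.2] 210.3
205 [551.4  82.2 209.3] 209.6
t 15.45 pos [575.9  85.  197.5] rpy [-90.24   0.4   93.99] F [1.1 0.5 7.9] op 0.095
row [-53.0, 54.9, 1.3, 0.2, 0.1, -0.4]
```

```bash
python3 -m crank '[[10,4.2,0,0,0,0],[18.5,10.6,0,0,0,0],[25,19,0,0,0,0],[28,25.5,0,0,0,0],[28,25.5,0,0,0,0]]' 0
python3 to.py 578.5 31.7 143 93.9
```

```text
t: 15.95
eef_pos: [574.2, 112.9, 171.4]
tcp_rot: [-1.575, 0.007, 1.641]
ft_force: [3.0, -3.6, 0.4]
opening: 0.096
t 15.95 pos [574.2 112.9 171.4] rpy [-90.26   0.41  94.02] F [ 3.  -3.6  0.4] op 0.096
row [-81.1, 28.9, 1.6, 0.3, 0.1, -0.4]
```

```bash
python3 -m crank '[[1,5,0,0,0,0],[2,10,0,0,0,0],[2,14,0,0,0,0],[2,16,0,0,0,0],[2,16,0,0,0,0]]' 0
python3 to.py 578.5 31.7 143 93.9
python3 -m crank '[[0,0,0,0,0,0],[0,0,0,0,0,0],[0,-15,0,0,0,0],[0,-30,0,0,0,0],[0,-30,0,0,0,0]]' 0.25; python3 -m crank '[[0,0,0,0,0,0],[0,0,0,0,0,0],[0,0,0,0,0,0]]' 0
python3 to.py 578.5 31.7 166 93.9
```

```text
t: 16.45
eef_pos: [574.3, 114.8, 156.9]
tcp_rot: [-1.577, 0.007, 1.641]
ft_force: [-4.1, -3.7, 17.2]
opening: 0.095
t 16.45 pos [574.3 114.8 156.9] rpy [-90.33   0.4   94.01] F [-4.1 -3.7 17.2] op 0.095
row [-83.1, 14.5, 1.7, 0.3, 0.1, -0.4]
t: 16.95
eef_pos: [574.6, 115.3, 188.0]
tcp_rot: [-1.579, 0.006, 1.641]
ft_force: [0.9, -0.2, -0.7]
opening: 0.247
t: 17.25
eef_pos: [574.3, 115.4, 187.3]
tcp_rot: [-1.577, 0.006, 1.641]
ft_force: [-0.8, 0.7, -0.3]
opening: 0.056
t 17.25 pos [574.3 115.4 187.3] rpy [-90.38   0.37  94.01] F [-0.8  0.7 -0.3] op 0.056
row [-83.6, 21.8, 1.8, 0.4, 0.1, -0.4]
```

```bash
python3 -m crank '[[0,9,0,0,0,0],[0,15,0,0,0,0],[0,20,0,0,0,0],[0,22,0,0,0,0],[0,22,0,0,0,0]]' 0; python3 -m crank '[[0,-25,0,0,0,0],[0,-50,0,0,0,0],[-40,-80,0,0,0,0],[-90,-80,0,0,0,0],[-140,-80,0,0,0,0]]' 0.4
python3 - <<'E'
from h import *
for n in ["scene","top"]:
    p,d=vision.read_camera(n); cv2.imwrite(f"pics/{n}3.png",p); np.save(f"pics/{n}3.npy",d)
a=cv2.resize(cv2.imread("pics/scene3.png")[100:220,310:430],None,fx=4,fy=4,interpolation=cv2.INTER_CUBIC)
b=cv2.resize(cv2.imread("pics/top3.png")[100:220,180:340],None,fx=3,fy=4,interpolation=cv2.INTER_CUBIC)[:,:320]
cv2.imwrite("pics/c6.png",np.hstack([a,b]))
E
python3 to.py 557 -316 250 77
```

```text
t: 17.75
eef_pos: [574.4, 115.3, 167.5]
tcp_rot: [-1.579, 0.006, 1.641]
ft_force: [-10.4, -0.8, 27.0]
opening: 0.006
t: 18.25
eef_pos: [583.6, -25.1, 248.9]
tcp_rot: [-1.58, 0.007, 1.642]
ft_force: [1.2, 0.4, -0.2]
opening: 0.358
t 18.35 pos [583.7 -28.8 247.9] rpy [-90.45   0.42  93.75] F [ 0.   0.6 -0.1] op 0.394
row [-284.9, -0.4, 45.5, 0.5, 16.8, -0.4]
```

View pics/c6.png

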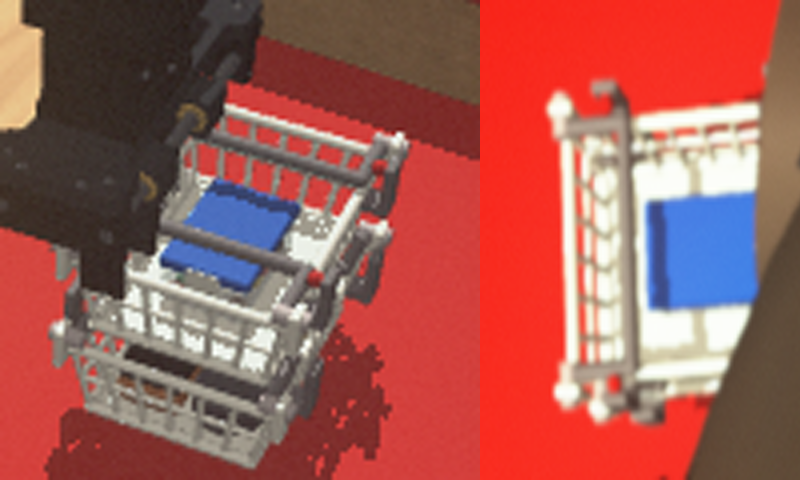

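View pics/scene3.png

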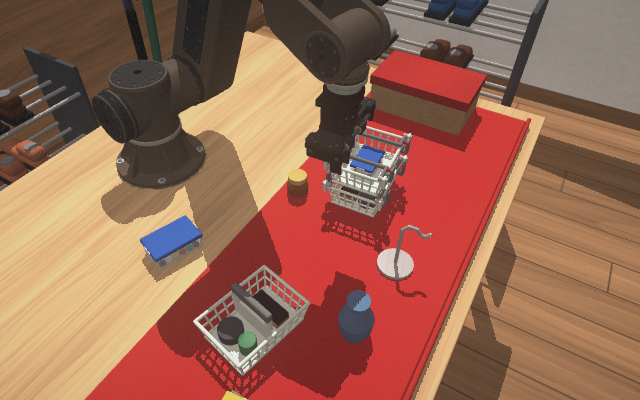

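```bash
python3 - <<'E'
from h import *
for n in ["scene","top"]:
    d=np.load(f"pics/{n}0.npy"); P=pts(n,d); yaw=np.radians(-12.7)
    R=np.array([[np.cos(yaw),-np.sin(yaw)],[np.sin(yaw),np.cos(yaw)]])
    L=(P[...,:2]-[557,-316])@R; Z=P[...,2]
    for a,b in [(8,40),(-40,-8),(40,85),(-85,-40)]:
        m=(abs(L[...,0])<25)&(L[...,1]>a)&(L[...,1]<b)&(d>0); print(n,a,b,m.sum(),np.round(np.percentile(Z[m],[50,95,99,100]),1))
    g=(abs(L[...,0])<60)&(abs(L[...,1])<16)&(Z>122)&(d>0)
    q=L[g]; print('grip top',g.sum(),np.round(np.percentile(q,[2,98],axis=0),1), cv2.minAreaRect(q.astype(np.float32)))
    w=(abs(Z-86)<4)&(d>0)&(abs(L[...,0])<75)&(abs(L[...,1])<100); q=L[w]; print('rim',np.round(np.percentile(q,[1,99],axis=0),1),cv2.minAreaRect(q.astype(np.float32)))
E
python3 -m crank '[[-50,0,9,0,3,0],[-100,0,18,0.5,6,0],[-150,0,27,0.5,9,0],[-200,0,36,0.5,13,0],[-250,0,45,0.5,17,-0.4]]' 0.4; python3 to.py 557 -316 200 77.3
```

```text
scene 8 40 101 [59.3 61.7 62.4 62.6]
scene -40 -8 272 [ 51.5  64.1 122.3 126. ]
scene 40 85 413 [57.4 62.7 84.3 86.7]
scene -85 -40 570 [40.3 61.7 63.3 64.9]
grip top 381 [[-48.5  -8. ]
 [ 51.9   5.4]] ((0.21030426025390625, -1.4545392990112305), (105.42910766601562, 14.930423736572266), 0.14542590081691742)
rim [[-67.3 -93.8]
 [ 68.5  91.1]] ((0.03075408935546875, -0.46881103515625), (187.48121643066406, 137.88107299804688), 89.88086700439453)
top 8 40 231 [ 57.   61.6 122.4 127.8]
top -40 -8 103 [53.6 63.8 65.4 65.8]
top 40 85 436 [44.1 60.7 61.4 63.5]
top -85 -40 429 [50.9 64.1 83.7 85.8]
grip top 355 [[-50.2  -5.4]
 [ 50.1   7.8]] ((0.3898582458496094, 0.7117338180541992), (106.04657745361328, 15.142901420593262), 0.23215149343013763)
rim [[-67.3 -91.8]
 [ 68.6  93.7]] ((0.9741058349609375, 0.7611465454101562), (187.15122985839844, 136.92652893066406), 89.86909484863281)
t: 18.85
eef_pos: [555.9, -273.6, 248.9]
tcp_rot: [-1.57, -0.001, 1.337]
ft_force: [1.1, 1.3, 0.3]
opening: 0.397
t 18.85 pos [ 555.9 -273.6  248.9] rpy [-8.998e+01 -7.000e-02  7.663e+01] F [1.1 1.3 0.3] op 0.397
row [-41.0, 48.8, -10.9, -0.0, -0.7, 0.1]
```

```bash
python3 to.py 557.3 -315.5 160 77.3; python3 -m crank '[[-30,20,-8,0,-0.7,0],[-40,45,-11,0,-0.7,0],[-40,70,-11,0,-0.7,0],[-40,88,-11,0,-0.7,0],[-40,88,-11,0,-0.7,0]]' 0.4
python3 - <<'E'
from h import *
c=vision.calibration('wrist');p,d=vision.read_camera('wrist');P=pts('wrist',d,c); cv2.imwrite('pics/w11.png',p);np.save('pics/w11.npy',P)
E
python3 to.py 557.3 -315.5 97 77.3
```

```text
t 18.85 pos [ 555.9 -273.6  248.9] rpy [-8.998e+01 -7.000e-02  7.663e+01] F [1.1 1.3 0.3] op 0.397
row [-40.5, 88.8, -11.1, -0.0, -0.7, 0.1]
t: 19.35
eef_pos: [556.5, -314.0, 157.8]
tcp_rot: [-1.566, -0.003, 1.35]
ft_force: [-0.2, 0.9, 0.2]
opening: 0.401
t 19.4 pos [ 557.1 -314.3  159.6] rpy [-89.84  -0.14  77.34] F [-0.4 -0.1  0.3] op 0.399
row [-1.3, 62.6, -0.6, -0.2, 0.0, 0.1]
```

View pics/w11.png

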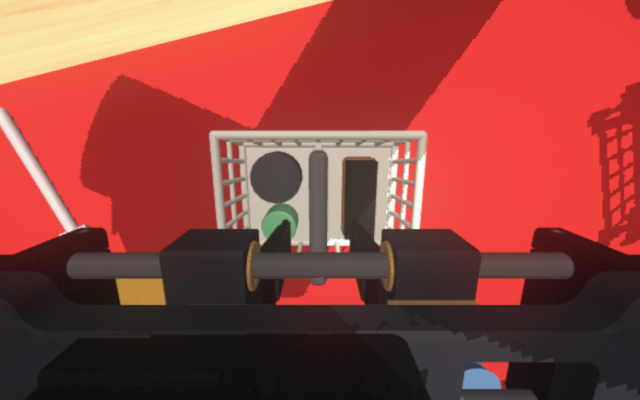

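```bash
python3 - <<'E'
import numpy as np
P=np.load('pics/w11.npy'); yaw=np.radians(-12.7)
R=np.array([[np.cos(yaw),-np.sin(yaw)],[np.sin(yaw),np.cos(yaw)]])
m=(P[...,2]>121)&(P[...,2]<135); m[:, :295]=0; m[:,345:]=0; m[235:]=0
L=(P[m][:,:2]-[557.1,-314.3])@R; print(m.sum(),np.round(np.percentile(L,[1,5,50,95,99],axis=0),1))
w=(P[...,2]>82)&(P[...,2]<90); w[236:]=0; L=(P[w][:,:2]-[557.1,-314.3])@R; print(np.round(np.percentile(L,[0.5,1,50,99,99.5],axis=0),1))
E
python3 -m crank '[[-1,25,0,0,0,0],[-1,45,0,0,0,0],[-1,58,0,0,0,0],[-1,62,0,0,0,0],[-1,62,0,0,0,0]]' 0.4; python3 to.py 557.3 -315.5 97 77.3
```

```text
1521 [[-52.4  -8.5]
 [-49.9  -7.9]
 [-24.2  -1.4]
 [  5.4   4.5]
 [  8.1   5.2]]
[[-67.9 -94.3]
 [-67.9 -93.9]
 [-61.3   1.1]
 [ 16.9  90.5]
 [ 17.9  90.8]]
t: 19.9
eef_pos: [557.1, -315.1, 98.0]
tcp_rot: [-1.568, -0.002, 1.35]
ft_force: [0.0, 0.1, 1.0]
opening: 0.397
t 19.9 pos [ 557.1 -315.1   98. ] rpy [-89.86  -0.13  77.35] F [0.  0.1 1. ] op 0.397
row [-0.4, 1.0, -0.3, -0.1, 0.1, 0.1]
```

```bash
python3 -m crank '[[0,1,0,0,0,0],[0,1,0,0,0,0],[0,1,0,0,0,0],[0,1,0,0,0,0],[0,1,0,0,0,0]]' 0.0; python3 to.py 557.3 -315.5 97 77.3;  python3 -m crank '[[0,-10,0,0,0,0],[0,-25,0,0,0,0],[0,-45,0,0,0,0],[0,-70,0,0,0,0],[0,-100,0,0,0,0]]' 0; python3 to.py 500 0 320 80
```

```text
t: 20.4
eef_pos: [557.2, -315.2, 97.4]
tcp_rot: [-1.569, -0.002, 1.35]
ft_force: [-0.9, 0.3, 3.9]
opening: 0.146
t 20.4 pos [ 557.2 -315.2   97.4] rpy [-89.9   -0.11  77.35] F [-0.9  0.3  3.9] op 0.146
row [-0.3, 0.4, -0.1, -0.1, 0.0, 0.1]
t: 20.9
eef_pos: [556.9, -315.1, 198.7]
tcp_rot: [-1.568, -0.003, 1.35]
ft_force: [0.3, -1.1, -4.9]
opening: 0.148
t 20.9 pos [ 556.9 -315.1  198.7] rpy [-89.82  -0.15  77.35] F [ 0.3 -1.1 -4.9] op 0.148
row [295.3, -120.2, 124.9, -0.2, -2.6, 0.1]
```

```bash
python3 -m crank '[[0,-25,0,0,0,0],[0,-55,0,0,0,0],[0,-85,0,0,0,0],[0,-110,0,0,0,0],[0,-120,0,0,0,0]]' 0; python3 to.py 570.4 162.6 320 93.9
python3 - <<'E'
from h import *
p,d=vision.read_camera('scene'); cv2.imwrite('pics/s12.png',p)
E
```

```text
t: 21.4
eef_pos: [557.4, -315.6, 322.2]
tcp_rot: [-1.571, -0.001, 1.35]
ft_force: [0.1, 0.5, -4.2]
opening: 0.14
t 21.4 pos [ 557.4 -315.6  322.2] rpy [-9.004e+01 -5.000e-02  7.735e+01] F [ 0.1  0.5 -4.2] op 0.14
row [469.4, 2.6, 92.0, 0.0, -16.5, 0.0]
```

View pics/s12.png

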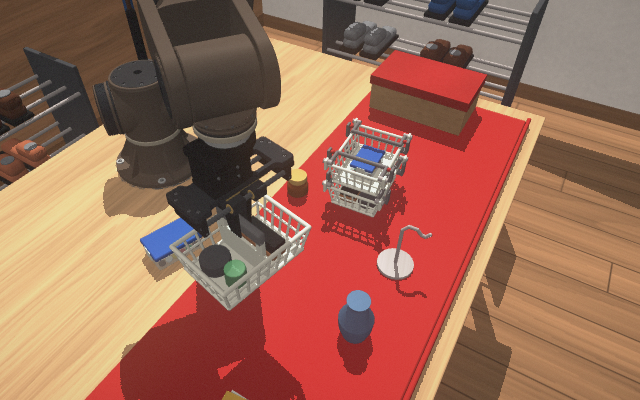

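The basket is held level, and the stand shows both arms in. I'll carry it over at moderate speed.

```bash
python3 -m crank '[[15,0,3,0,-1,0],[40,0,8,0,-2,0],[70,0,14,0,-3,0],[105,0,20,0,-4,0],[140,0,27,0,-5,0]]' 0; python3 to.py 570.4 162.6 320 93.9
```

```text
t: 21.95
eef_pos: [561.1, -171.1, 321.0]
tcp_rot: [-1.569, -0.002, 1.438]
ft_force: [0.6, 0.2, -4.9]
opening: 0.143
t 21.95 pos [ 561.1 -171.1  321. ] rpy [-89.92  -0.1   82.41] F [ 0.6  0.2 -4.9] op 0.143
row [332.0, 1.6, 34.8, -0.1, -11.5, 0.1]
```

```bash
python3 -m crank '[[35,0,4,0,-1,0],[70,0,8,0,-2,0],[105,0,12,0,-4,0],[140,0,16,0,-6,0],[175,0,20,0,-8,0]]' 0; python3 to.py 570.4 162.6 310 93.9
```

```text
t: 22.45
eef_pos: [563.4, 7.2, 320.1]
tcp_rot: [-1.568, -0.002, 1.58]
ft_force: [0.4, 0.5, -5.0]
opening: 0.146
t 22.45 pos [563.4   7.2 320.1] rpy [-89.81  -0.13  90.54] F [ 0.4  0.5 -5. ] op 0.146
row [155.4, 10.4, -8.5, -0.2, -3.4, 0.1]
```

```bash
python3 -m crank '[[35,0,-2,0,-1,0],[70,0,-4,0,-2,0],[105,0,-6,0,-3,0],[130,0,-8,-0.2,-3.4,0],[150,0,-8.5,-0.2,-3.4,0]]' 0;python3 -m crank '[[5,0,0,0,0,0],[5,0,0,0,0,0]]' 0; python3 to.py 570.4 162.6 285 93.9
```

```text
t: 22.95
eef_pos: [569.3, 159.4, 319.0]
tcp_rot: [-1.569, -0.003, 1.642]
ft_force: [-1.2, -0.5, -4.5]
opening: 0.147
t: 23.15
eef_pos: [568.0, 165.2, 317.9]
tcp_rot: [-1.567, -0.002, 1.644]
ft_force: [0.4, -0.2, -4.9]
opening: 0.149
t 23.15 pos [568.  165.2 317.9] rpy [-89.76  -0.13  94.17] F [ 0.4 -0.2 -4.9] op 0.149
row [-2.9, 32.9, -2.3, -0.2, 0.3, 0.1]
```

```bash
python3 -m crank '[[-1,10,-1,-0.1,0.1,0],[-2,22,-2,-0.2,0.2,0],[-3,30,-2.3,-0.2,0.3,0],[-3,33,-2.3,-0.2,0.3,0],[-3,33,-2.3,-0.2,0.3,0]]' 0
cat > bk.py <<'E'
from h import *
import sys
def run(tag,zr,yaw=3.9):
  s=env.state(); tcp=s['eef_pos']; print('tcp',np.round(tcp,1),np.round(np.degrees(s['tcp_rot']),2),'F',np.round(s['ft_force'],1))
  y=np.radians(yaw);R=np.array([[np.cos(y),-np.sin(y)],[np.sin(y),np.cos(y)]])
  for n in ["scene","top"]:
    p,d=vision.read_camera(n); cv2.imwrite(f"pics/{n}{tag}.png",p); np.save(f"pics/{n}{tag}.npy",d)
    P=pts(n,d);h=cv2.cvtColor(p,cv2.COLOR_BGR2HSV); L=(P[...,:2]-[570.3,160.7])@R;Z=P[...,2]
    w=(h[...,1]<70)&(h[...,2]>110)&(d>0)&(abs(L[...,0])<85)&(abs(L[...,1])<115)
    for a,sg in [(0,1),(0,-1),(1,1),(1,-1)]:
        ex=[65,90][a]; o=1-a
        m=w&(abs(L[...,a]*sg-ex)<13)&(abs(L[...,o])<[80,55][a])&(abs(Z-zr)<10)
        if m.sum()<15: print(n,a,sg,m.sum()); continue
        q=L[m]; A=np.polyfit(q[:,o],q[:,a],1); r=q[:,a]-np.polyval(A,q[:,o]);k=abs(r)<4; A=np.polyfit(q[k,o],q[k,a],1)
        B=np.polyfit(q[k,o],Z[m][k],1)
        print(n,'xy'[a],sg,k.sum(),'off',round(A[1],1),'slope',round(np.degrees(A[0]),2),'z',round(B[1],1),'tilt',round(np.degrees(B[0]),2))
run(sys.argv[1],float(sys.argv[2]))
E
python3 bk.py 4 272;python3 to.py 570.4 162.6 285 93.9
```

```text
t: 23.65
eef_pos: [570.4, 162.0, 284.2]
tcp_rot: [-1.569, -0.002, 1.638]
ft_force: [0.1, -0.3, -4.3]
opening: 0.143
tcp [570.4 162.  284.2] [-89.9   -0.13  93.84] F [ 0.1 -0.3 -4.3]
scene x 1 154 off 64.5 slope 0.26 z 272.5 tilt 0.3
scene x -1 99 off -63.4 slope 0.4 z 271.8 tilt 0.47
scene y 1 88 off 88.1 slope -1.75 z 270.8 tilt -0.06
scene y -1 162 off -91.2 slope 0.65 z 271.1 tilt -0.13
top 0 1 6
top x -1 200 off -63.6 slope -0.16 z 272.7 tilt 0.15
top 1 1 0
top y -1 262 off -88.9 slope -0.15 z 272.6 tilt 0.18
t 23.75 pos [570.6 162.4 285.1] rpy [-89.98  -0.14  93.86] F [ 0.1 -0.4 -4.2] op 0.142
row [0.3, 0.1, 0.2, -0.0, -0.0, 0.1]
```

```bash
python3 -m crank '[[0.5,10,0,0,0,0],[0.5,20,0,0,0,0],[0.5,28,0,0,0,0],[0.5,33,0,0,0,0],[0.5,33,0,0,0,0]]' 0
python3 to.py 570.4 162.8 241.4 93.9
python3 - <<'E'
from h import *
p,d=vision.read_camera('scene'); cv2.imwrite('pics/s13.png',cv2.resize(p[60:230,290:460],None,fx=3.5,fy=3.5,interpolation=cv2.INTER_CUBIC))
E
```

```text
t: 24.25
eef_pos: [570.3, 162.9, 251.1]
tcp_rot: [-1.569, -0.002, 1.638]
ft_force: [-0.2, -0.4, -4.0]
opening: 0.147
t 24.25 pos [570.3 162.9 251.1] rpy [-89.89  -0.12  93.86] F [-0.2 -0.4 -4. ] op 0.147
row [-0.1, 9.7, -0.1, -0.1, -0.0, 0.1]
```

View pics/s13.png

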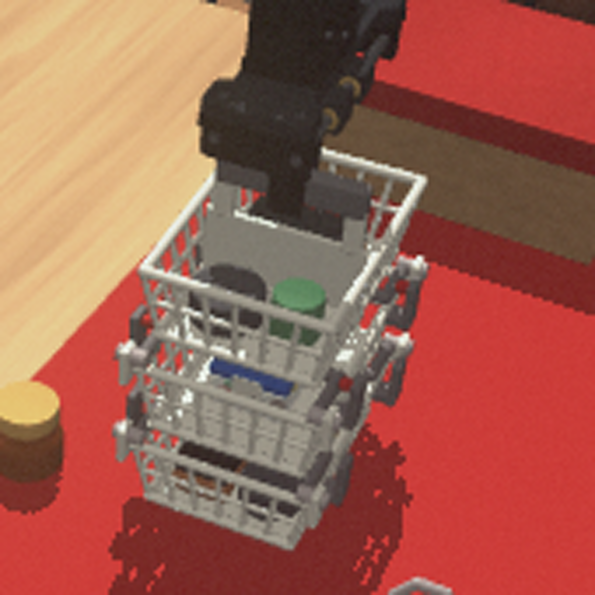

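The basket hangs level, square over the stand and about 10 mm up. I'll lower it gently.

```bash
python3 -m crank '[[0,2,0,0,0,0],[0,4,0,0,0,0],[0,5.5,0,0,0,0],[0,5.5,0,0,0,0]]' 0; python3 -m crank '[[0,1,0,0,0,0],[0,2,0,0,0,0],[0,2.5,0,0,0,0]]' 0;python3 to.py 570.4 162.8 241.4 93.9
```

```text
t: 24.7
eef_pos: [570.4, 162.9, 246.1]
tcp_rot: [-1.57, -0.002, 1.638]
ft_force: [-0.1, 0.6, -4.4]
opening: 0.144
t: 25.0
eef_pos: [570.4, 162.9, 243.5]
tcp_rot: [-1.57, -0.002, 1.638]
ft_force: [-0.6, 0.2, -4.5]
opening: 0.148
t 25.0 pos [570.4 162.9 243.5] rpy [-89.93  -0.13  93.86] F [-0.6  0.2 -4.5] op 0.148
row [-0.1, 2.1, 0.0, -0.1, -0.0, 0.1]
```

```bash
python3 -m crank '[[0,1,0,0,0,0],[0,2,0,0,0,0],[0,2.5,0,0,0,0]]' 0;python3 to.py 570.4 162.8 241.4 93.9
```

```text
t: 25.3
eef_pos: [570.5, 163.0, 241.4]
tcp_rot: [-1.57, -0.002, 1.638]
ft_force: [-2.6, 0.7, 1.1]
opening: 0.146
t 25.3 pos [570.5 163.  241.4] rpy [-89.96  -0.14  93.86] F [-2.6  0.7  1.1] op 0.146
row [-0.2, -0.0, 0.1, -0.0, -0.0, 0.1]
```

```bash
python3 -m crank '[[0,0.3,0,0,0,0],[0,0.3,0,0,0,0]]' 0;python3 -m crank '[[0,0,0,0,0,0],[0,0,0,0,0,0],[0,0,0,0,0,0]]' 0.35;python3 -m crank '[[0,-10,0,0,0,0],[0,-25,0,0,0,0],[0,-50,0,0,0,0],[0,-80,0,0,0,0],[0,-100,0,0,0,0]]'; python3 -m crank '[[-40,0,0,0,0,0],[-80,0,0,0,0,0],[-120,0,0,0,0,0],[-160,0,0,0,0,0],[-200,0,0,0,0,0]]'; python3 -m crank '[[-40,0,0,0,0,0],[-80,0,0,0,0,0],[-110,0,0,0,0,0],[-110,0,0,0,0,0]]'; python3 bk.py 5 230
python3 - <<'E'
from h import *
a=cv2.resize(cv2.imread("pics/scene5.png")[60:230,290:460],None,fx=3,fy=3,interpolation=cv2.INTER_CUBIC)
cv2.imwrite("pics/c7.png",a)
E
```

```text
t: 25.5
eef_pos: [570.5, 163.0, 241.4]
tcp_rot: [-1.571, -0.002, 1.638]
ft_force: [-1.1, 0.4, 0.1]
opening: 0.147
t: 25.8
eef_pos: [570.7, 163.0, 241.5]
tcp_rot: [-1.571, -0.002, 1.638]
ft_force: [0.4, -0.3, 0.7]
opening: 0.321
t: 26.3
eef_pos: [570.9, 162.8, 344.4]
tcp_rot: [-1.574, -0.003, 1.638]
ft_force: [0.5, -0.2, -0.7]
opening: 0.354
t: 26.8
eef_pos: [584.3, -38.3, 344.9]
tcp_rot: [-1.575, -0.002, 1.638]
ft_force: [1.4, 0.4, -0.3]
opening: 0.351
t: 27.2
eef_pos: [591.7, -151.4, 344.9]
tcp_rot: [-1.575, -0.002, 1.635]
ft_force: [0.3, -0.1, 0.1]
opening: 0.349
tcp [ 591.7 -151.4  344.9] [-90.22  -0.1   93.67] F [ 0.3 -0.1  0.1]
scene x 1 150 off 64.4 slope 0.02 z 229.9 tilt 0.22
scene x -1 100 off -63.8 slope -0.07 z 229.8 tilt 0.18
scene y 1 138 off 87.9 slope -0.15 z 228.1 tilt -0.04
scene y -1 164 off -90.4 slope -0.15 z 228.2 tilt 0.43
top x 1 307 off 64.6 slope 0.15 z 229.0 tilt 0.11
top x -1 374 off -63.3 slope 0.04 z 229.3 tilt 0.17
top y 1 210 off 90.1 slope -0.32 z 229.5 tilt 0.4
top y -1 250 off -87.9 slope -0.2 z 229.3 tilt -0.11
```

View pics/c7.png

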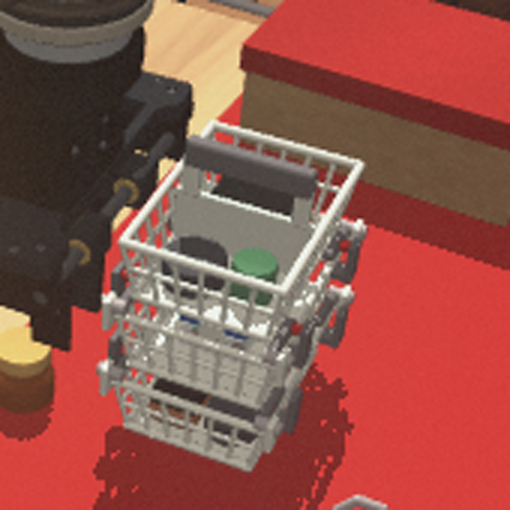

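View pics/top5.png

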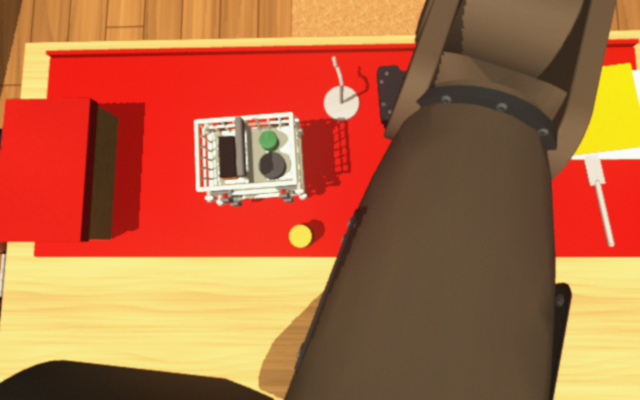

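The top basket's rim is level at z ≈ 229–230 on all four sides (230 expected) and square with the stand. The robot touches nothing. The key stand (341,102) and jar (300,236) have not moved, and nothing went below the vase's height near it. Before handing in I'll check all three against the first picture.

```bash
python3 - <<'E'
from h import *
a=cv2.imread("pics/scene0.png").astype(int);b=cv2.imread("pics/scene5.png").astype(int)
for n,(x0,x1,y0,y1) in {'vase':(335,378,285,345),'key':(375,432,222,282),'jar':(285,310,165,198)}.items():
    e=np.abs(a-b).max(2)[y0:y1,x0:x1]; print(n,(e>60).mean())
E
python3 - <<'E'
from h import *
p=cv2.imread("pics/scene5.png"); cv2.imwrite("pics/f.png",p)
from cell import job
print(job.job_done())
E
```

```text
vase 0.0
key 0.005263157894736842
jar 0.17696969696969697
the job is handed in; nothing more can be done
None
```

View pics/f.png

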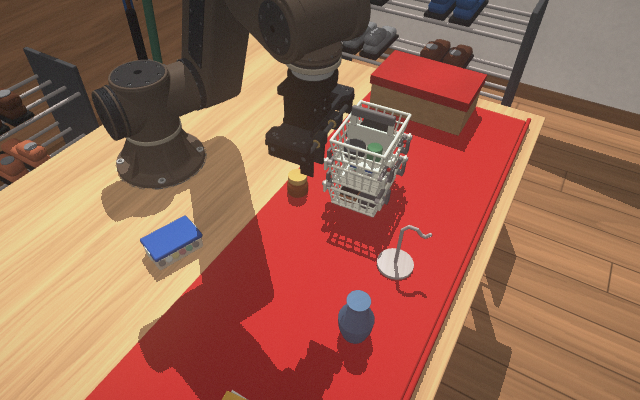

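The job is handed in, with the clock at about 27.3 s of the 72 s allowed.

- **Button box:** I laid the smaller box flat, lid up, in the middle basket.
- **Folding arms:** I swung in the left arm, then the right. Pressed from above with 24–27 N, each crossbar stopped at 167.5 mm; a seated bar's top should be at 168 mm.
- **Top basket:** I lifted it level by its grip and set it over the arms. Its rim reads 228–230 mm on all four sides, where 230 is expected. It is square with the stand within about 0.3° and centred within about 1.5 mm.
- **Vase, key stand and jar:** The vase and key stand look the same in the first and last scene pictures. The jar's patch of that picture changed by 18%. I put this down to the gripper and its shadow in the way. In the top view the jar is at its original spot, (300,236).
- **Cameras:** The two fixed cameras differed by about 2 mm along y. For the placing I used the y centre taken from where the gripper closed on the two bars.

The gripper is open and clear of everything.

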